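# Clamp a sample vial with the cam knob

## Robot

A 6-joint arm with a two-finger parallel gripper is mounted at the origin on the work surface; the furniture and walls round the work are solid. World frame = base frame: x ahead of the robot, y to its left, z up, the work surface at z = 0. Lengths are in m, angles in rad, forces in N, time in s.
With the tool pointing down it reaches from about 0.225 to 0.875 m from the base axis. Payload 3.4 kg.
Tool frame: the origin (TCP) lies at the very end of the fingers, on their centre line; the grasp point (between the pads) lies 19 mm behind it; z points along the fingers, y is the direction in which the jaws open and shut (so a half turn about z gives the same grasp; the last joint's range is limited). The gripper opens to 85 mm and grips with 20 to 120 N. Pads are 22 mm wide; open, the fingers measure 114 mm over their backs; the gripper's body (76 mm by 85 mm) begins 54 mm behind the grasp point. The pads swing forward as they close: fully open they stand 13 mm farther back than shut.
Start: joints at [-1.278, 0.276, 1.505, -0, 1.361, -0.121], TCP at [0.231, -0.527, 0.231] pointing down, gripper open.
Joint ranges: [-2.89, 2.89], [-0.75, 2.08], [0.22, 2.7], [-1.18, 4.32], [0.11, 2.71], [-2.7, 2.7]. Speed limits (rad/s): [2.57, 2.57, 3.14, 3.14, 3.14, 3.14].

## Interface

Orientations are given as a unit quaternion [w, x, y, z].
In Python, from rig import telemetry, cams, sign_off, spotter gives the robot as it stands.
- The arm moves only by the tool servo_tool, never from a script. Its argument "steps" is a list of rows, each a list of 6 numbers: the shift along the tool's x, y, z in mm, then the turn, a rotation vector about the tool's x, y, z in degrees. In form: [[x, y, z, ax, ay, az], ...]. A call has 1 to 8 rows; each row is the pose to reach, as a shift and turn from the pose commanded when the call began, along the tool's axes at that moment; what a row does not reach only later rows make up. A row lasts 1/10 s, in which the tool goes at most 50 mm and 8.59 degrees, less where a joint would pass 70% of its speed; a pose out of reach is approached as far as the arm can. A call with a gripper value outside its range is refused whole. "hand" is the closure in counts, from 0 (fully open) to 255 (shut), set as the call begins (left out, the last holds). The fingers move at their own pace and stop on an object; "grip_force" is the grip in N (left out, the last holds). Time passes only in rows, so rows that repeat a pose let the fingers close. It gives the time, the measured TCP pose, the force and the opening at its end, in the units of the state.
- telemetry.get_state(): the state, without advancing time (a new reading comes with each control period).
- cams.get_image(name): name is "side" or "top" or "wrist"; returns (picture, depth): 384x512x3 uint8, red, green, blue; 384x512 float32, m along the optical axis (not along the pixel's ray), 0 where there is no reading.
- cams.camera_model(name): a dict with "camera_matrix" (3x3 intrinsics, pixels), "origin" and "rotation" of the camera in the world; the wrist camera has in their place "tool_from_camera" (4x4, takes a point from camera to tool coordinates, whose origin is the TCP and whose axes are the flange's). Camera axes: x right, y up, looking along -z (the intrinsics and any distortion apply to the point x, -y, -z); pixel columns grow to the right and rows downward; lengths in m; the calibration is good to about 2 mm. A picture is of the moment at which its call begins: read the wrist's pose just before it. camera_model takes no time and is no camera call.
- sign_off(): hands the job in, once; it reports no verdict.
Trained networks look in the newest picture that a camera, given by its name, has taken for a name from the list of things; names that differ only in an ending like _2 or _b are one class to them, and where a whole thing is asked for, a point or a joint stands for the part that bears it (a point fixed in the world has none). Each returns a list of dicts, best first, with "conf" (0 to 1); they miss things now and then, are a little off and sometimes report something else, mostly with a low value. They report only what shows in the picture. A call takes as long as a camera call.
- spotter.outline_of(query, camera): "region" (384x512 bool, what is visible of it) and "rect" ([left, top, width, height] in pixels, round what is visible of it).
The state is a dict: "clock": time; "qpos": joint angles; "qd": joint speeds; "effort": joint torques, N m; "position": TCP position; "ee_rot": TCP orientation; "contact_force": force on the tool from outside, world axes, zero at the start; "moment": the same for the moment, N m; "width": finger opening in m.
Only numpy, scipy, OpenCV 4.12 (cv2) and the standard library are available. Lean on these libraries where they do the work, as an engineer would, in place of code of your own. Each camera call takes 0.05 s, during which the arm holds its last target.

## Task

Stand the capped sample vial upright on the base of the small bench clamp, in the open gap between its two steel jaws, and let go of it. Then turn the round knob clockwise (seen from above) until the sprung jaw drops into the notch of the cam and closes on the vial, and stop there: do not force the cam on past its notch. Leave the brass weight where it stands.

Things in the scene. Friction and masses are not known exactly. Their poses are not given: they have to be found in the camera images.
- clamp: Bench clamp fixed to the worktop; aluminium base 90 x 212 mm, 22 mm high. Origin on the knob's axis at worktop height; y runs along the base from knob to jaws, z up. Base from y = -50 to +162 mm. Along y: round knob (0), fixed V jaw (72 to 88 mm, 46 mm high, 18 mm wide), gap for the vial, sprung jaw (18 mm wide, 46 mm high), spring post (146 to 159 mm, 34 mm wide, 48 mm high).
- knob_grip (a point): Point on the knob's axis at grip height, 66 mm above the worktop; does not turn with it. Black ribbed round grip, 40 mm diameter, 50 to 78 mm high, over an 86 mm flange (top 40.5 mm) that hides the cam; nothing shows its angle. The notch is 0.4 to 1.45 rad of clockwise turn from the start, different each time.
- seat (a point): Point on the base's top (22 mm above the worktop) where the vial's axis stands when clamped, 95 mm from the knob's axis along the clamp's y. With the jaw open there are 4.5 mm of play towards +y, so the best place to set the vial down is 2 mm further to +y. The gap is open towards +x and -x of the clamp: fingers fit there.
- jaw (a joint): Sprung jaw's place along the clamp's y (m): 0.0053 open, riding on the cam; 0.0017 closed on a vial in the notch; near 0 in the notch with no vial; up to 0.008 when forced past the notch, where the cam is 3 mm higher. The knob turns at about 0.1 Nm; at the notch the torque falls as the jaw drops, and the cam centres itself once let go. To force it on takes about 0.3 Nm.
- jaw_pad (a point): Middle of the sprung jaw's face that meets the vial, 34.5 mm above the worktop; moves with the jaw. Steel, pressed towards the knob by a spring of 6 to 8 N.
- vial_center (a point): Centre (half-way up) of the glass sample vial with white screw cap: 21 mm diameter, 45 mm tall, 22 g; z is its axis. It stands upright on the worktop at first.
- weight_100g: Bystander: brass knobbed weight, 25 mm diameter, 41 mm tall; origin at the centre of its underside. It and the vial may have changed places.

How it is judged:
By the outcome, as a careful person would: the job done as asked, in the order asked, and still so for the second after the job is handed in, with the robot touching nothing.
It also fails if it takes over 69 s, if anything falls off the work surface, if the arm or the gripper's body presses on something with over 40 N, if the wrist force passes 120 N, or if a joint passes its speed limit or range.

## Working session

There is one attempt and no reset: what is moved stays moved. The work goes in short steps, Python scripts to look and compute and a tool call to move; the robot and the scene stay as the last step left them, time stands still between calls to the robot, and variables do not carry over. Pictures are saved under pics/ and viewed, and the job is handed in when it is done.

Besides the shell and the picture viewer there is one more tool, called by a JSON object that holds its "op" and its "data". servo_tool: Moves the arm, as the interface text tells. Its arguments: {"type":"object","properties":{"steps":{"type":"array","items":{"type":"array","items":{"type":"number"}}},"hand":{"type":"number"},"grip_force":{"type":"number"}},"required":["steps"]}

```bash
ls; mkdir -p pics; python3 - <<'E'
from rig import telemetry,cams,spotter
import cv2,json
s=telemetry.get_state();print(s)
for n in ["side","top","wrist"]:
    p,d=cams.get_image(n);cv2.imwrite(f"pics/{n}0.png",p[:,:,::-1])
    import numpy as np
    np.savez(f"pics/{n}0.npz",p=p,d=d)
    m=cams.camera_model(n);print(n,m)
E
```

```text
pics
{'clock': 0.0, 'qpos': array([-1.27797521e+00,  2.76609547e-01,  1.50616434e+00, -1.43339756e-05,
        1.36074019e+00, -1.21004521e-01]), 'qd': array([ 5.49892445e-04,  2.26602859e-04,  5.98419246e-05, -3.64404173e-04,
        2.90563615e-05,  1.21444121e-03]), 'effort': array([-9.38915800e-04, -4.16780627e+01, -2.45811760e+01, -3.38997506e-04,
        1.12666312e-02, -1.31355287e-05]), 'position': array([ 0.23104171, -0.52593051,  0.23041901]), 'ee_rot': array([-9.56566179e-04,  9.78669047e-01,  2.05440925e-01, -8.94136842e-05]), 'contact_force': array([-0.63405468,  0.03657277, -0.69158965]), 'moment': array([0.0517994 , 0.03299734, 0.0106493 ]), 'width': 0.08534583249245385}
side {'camera_matrix': array([[422.57032104,   0.        , 256.10708719],
       [  0.        , 422.57032104, 201.02177503],
       [  0.        ,   0.        ,   1.        ]]), 'origin': array([ 0.33325522, -0.67746444,  0.62632023]), 'rotation': array([ 0.88964635,  0.4385613 , -0.04759134, -0.11801871])}
top {'camera_matrix': array([[459.06270076,   0.        , 253.3252674 ],
       [  0.        , 459.06270076, 191.97727552],
       [  0.        ,   0.        ,   1.        ]]), 'origin': array([0.33729745, 0.00842329, 0.92019823]), 'rotation': array([-0.69439698, -0.06452259,  0.05519636,  0.71456492])}
wrist {'camera_matrix': array([[338.389727  ,   0.        , 253.08529581],
       [  0.        , 338.389727  , 189.31278431],
       [  0.        ,   0.        ,   1.        ]]), 'tool_from_camera': array([[ 1.73855371e-04,  9.52500331e-01,  3.04537501e-01,
         7.84180498e-02],
       [ 9.99999974e-01, -2.09678473e-04,  8.49269743e-05,
         1.43165298e-04],
       [ 1.44747929e-04,  3.04537479e-01, -9.52500343e-01,
        -1.41609359e-01],
       [ 0.00000000e+00,  0.00000000e+00,  0.00000000e+00,
         1.00000000e+00]])}
```

View pics/side0.png

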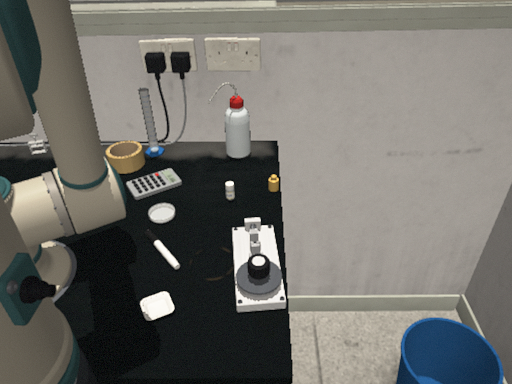

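View pics/top0.png

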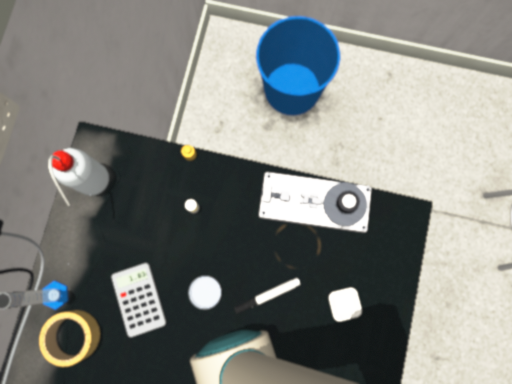

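View pics/wrist0.png

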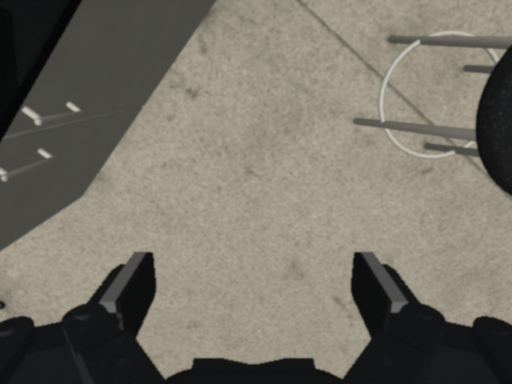

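The side view shows the vial at (230,190), the weight at (273,184) and the clamp knob at (258,265). In the top view the vial is at (191,205), the weight at (188,152) and the knob at (347,202). The wrist camera sees only the floor.

```bash
cat > h.py <<'E'
import numpy as np,cv2
from scipy.spatial.transform import Rotation as R
from rig import telemetry,cams,spotter
def rot(q): return R.from_quat([q[1],q[2],q[3],q[0]]).as_matrix()
def pose(name,s=None):
    m=cams.camera_model(name);K=m["camera_matrix"]
    if name=="wrist":
        s=s or telemetry.get_state()
        T=np.eye(4);T[:3,:3]=rot(s["ee_rot"]);T[:3,3]=s["position"]
        C=T@m["tool_from_camera"];return K,C[:3,3],C[:3,:3]
    return K,np.array(m["origin"]),rot(m["rotation"])
def ray(cam,uv):
    K,o,Rm=cam;uv=np.atleast_2d(uv).astype(float)
    d=np.c_[(uv[:,0]-K[0,2])/K[0,0],-(uv[:,1]-K[1,2])/K[1,1],-np.ones(len(uv))]
    return o,d@Rm.T
def cloud(cam,d,mask):
    v,u=np.nonzero(mask&(d>0)); o,r=ray(cam,np.c_[u,v]); return o+r*d[v,u][:,None],u,v
def onz(cam,uv,z):
    o,r=ray(cam,uv);return o+r*((z-o[2])/r[:,2])[:,None]
def proj(cam,P):
    K,o,Rm=cam;c=(np.atleast_2d(P)-o)@Rm
    return np.c_[K[0,2]+K[0,0]*c[:,0]/-c[:,2],K[1,2]-K[1,1]*c[:,1]/-c[:,2]]
def snap(name,tag):
    s=telemetry.get_state();p,d=cams.get_image(name)
    cv2.imwrite(f"pics/{name}{tag}.png",p[:,:,::-1]);c=pose(name,s)
    np.savez(f"pics/{name}{tag}.npz",p=p,d=d,K=c[0],o=c[1],R=c[2]);return p,d,c
E
python3 - <<'E'
from h import *
for n in ["top","side"]:
    p,d,c=snap(n,"1")
    for q in ["vial_center","weight_100g","clamp","knob_grip"]:
        for r in spotter.outline_of(q,n)[:2]:
            m=r["region"].astype(bool);P,u,v=cloud(c,d,m)
            print(n,q,round(r["conf"],2),r["rect"],"cent",u.mean().round(1),v.mean().round(1),"med",np.median(P,0).round(4),"min",P.min(0).round(3),"max",P.max(0).round(3))
            np.save(f"pics/m_{n}_{q}.npy",m) if r["conf"]>.5 else 0
print(telemetry.get_state()["clock"])
E
```

```text
top weight_100g 0.67 [184.8, 141.9, 10.4, 16.7] cent 189.0 151.4 med [0.5755 0.1442 0.0304] min [0.567 0.135 0.006] max [0.59  0.157 0.045]
top weight_100g 0.38 [271.2, 187.9, 53.2, 16.5] cent 290.5 195.9 med [ 0.4791 -0.0428  0.0374] min [ 0.463 -0.115  0.019] max [ 0.496 -0.016  0.049]
top clamp 0.78 [258.0, 171.1, 114.5, 62.5] cent 315.2 201.4 med [ 0.466  -0.1029  0.0237] min [ 0.409 -0.409 -0.801] max [0.646 0.008 0.083]
top knob_grip 0.64 [259.9, 168.6, 112.2, 62.2] cent 315.1 201.3 med [ 0.466  -0.1026  0.0239] min [ 0.409 -0.214 -0.003] max [0.536 0.006 0.083]
top knob_grip 0.44 [182.5, 142.8, 15.5, 16.8] cent 188.5 151.7 med [0.575  0.1452 0.0299] min [ 0.566  0.135 -0.002] max [0.592 0.164 0.045]
side weight_100g 0.5 [266.4, 177.2, 12.3, 14.5] cent 273.3 183.7 med [0.5779 0.1397 0.022 ] min [ 0.568  0.131 -0.004] max [0.591 0.177 0.042]
side clamp 0.85 [231.4, 216.5, 55.3, 97.0] cent 257.2 267.9 med [ 0.4653 -0.1571  0.0232] min [ 0.41  -0.216 -0.003] max [0.539 0.056 0.08 ]
side knob_grip 0.87 [232.9, 218.4, 53.0, 94.5] cent 256.8 267.8 med [ 0.4649 -0.1566  0.0231] min [ 0.41  -0.216 -0.004] max [0.538 0.056 0.08 ]
0.65
```

```bash
python3 - <<'E'
from h import *
cv=[]
for n in ["top","side"]:
    f=np.load(f"pics/{n}1.npz");c=(f["K"],f["o"],f["R"]);d=f["d"]
    P,u,v=cloud(c,d,np.ones_like(d,bool))
    tb=(P[:,0]>.3)&(P[:,0]<.6)&(abs(P[:,2])<.012); print(n,"table z",np.median(P[tb][:,2]).round(4))
    vb=(u>(181 if n=="top" else 220))&(u<(202 if n=="top" else 240))&(v>(195 if n=="top" else 176))&(v<(216 if n=="top" else 204))&(P[:,2]>.008)
    V=P[vb];print("vial n",len(V),V.min(0).round(4),V.max(0).round(4),"med",np.median(V,0).round(4),"pix",u[vb].min(),u[vb].max(),v[vb].min(),v[vb].max())
    t=V[V[:,2]>np.percentile(V[:,2],90)-.004];print(" top face mean",t.mean(0).round(4),len(t))
    m=(P[:,0]>.38)&(P[:,0]<.58)&(P[:,1]>-.25)&(P[:,1]<.05)
    b=m&(abs(P[:,2]-.022)<.006); Q=P[b][:,:2]
    r=cv2.minAreaRect((Q*1000).astype(np.float32));print(" base rect",r)
    k=m&(P[:,2]>.07)&(P[:,2]<.09);Q=P[k];print(" knob top z",np.median(Q[:,2]).round(4),"mean",Q.mean(0).round(4),"mid",((Q.max(0)+Q.min(0))/2).round(4),cv2.minEnclosingCircle((Q[:,:2]*1000).astype(np.float32)))
    fl=m&(abs(P[:,2]-.0405)<.004)&(P[:,1]<-.05);Q=P[fl];print(" flange",cv2.minEnclosingCircle((Q[:,:2]*1000).astype(np.float32)))
E
```

```text
top table z 0.0
vial n 123 [0.4567 0.1293 0.0096] [0.4778 0.1489 0.0482] med [0.4655 0.1375 0.0437] pix 186 198 199 211
 top face mean [0.4668 0.1398 0.0449] 79
 base rect ((470.5403747558594, -103.60792541503906), (211.9943084716797, 90.70679473876953), 80.26162719726562)
 knob top z 0.078 mean [ 0.4602 -0.1578  0.078 ] mid [ 0.4608 -0.1584  0.0765] ((460.6836242675781, -158.4243927001953), 20.701702117919922)
 flange ((464.92303466796875, -136.44894409179688), 64.77218627929688)
side table z -0.001
vial n 135 [0.4581 0.1258 0.0083] [0.4783 0.1479 0.0455] med [0.4674 0.1329 0.0309] pix 226 234 182 198
 top face mean [0.4688 0.1378 0.043 ] 42
 base rect ((471.4882507324219, -104.25856018066406), (214.07498168945312, 89.96344757080078), 80.1798095703125)
 knob top z 0.0772 mean [ 0.4612 -0.1617  0.0767] mid [ 0.4615 -0.1591  0.0751] ((462.2147216796875, -159.01681518554688), 20.78545570373535)
 flange ((472.5157775878906, -125.76604461669922), 76.94644927978516)
```

```bash
python3 - <<'E'
import cv2
a=cv2.imread("pics/top1.png")[140:250,160:390];cv2.imwrite("pics/topc.png",cv2.resize(a,None,fx=3.4,fy=3.4,interpolation=cv2.INTER_CUBIC))
a=cv2.imread("pics/side1.png")[165:325,205:305];cv2.imwrite("pics/sidec.png",cv2.resize(a,None,fx=3.6,fy=3.6,interpolation=cv2.INTER_CUBIC))
E
```

```text
(no output)
```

View pics/topc.png

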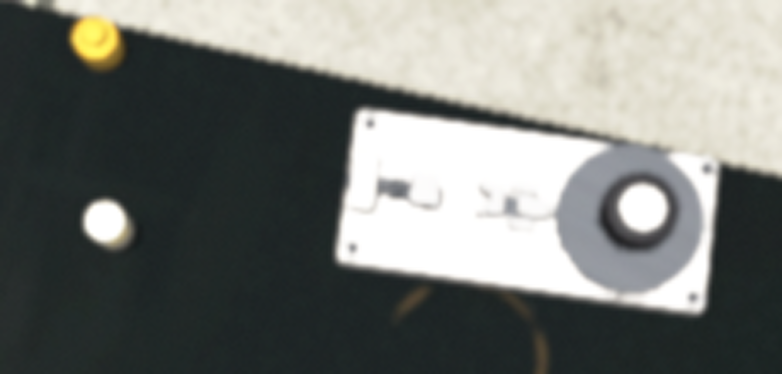

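View pics/sidec.png

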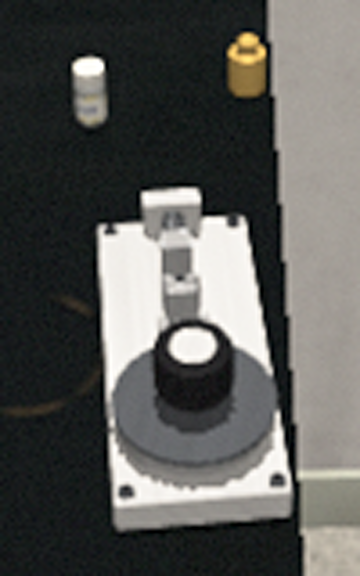

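{"op": "servo_tool", "data": {"steps": [[412, -325, 50, 0, 0, -56.5], [412, -325, 50, 0, 0, -56.5], [412, -325, 50, 0, 0, -56.5], [412, -325, 50, 0, 0, -56.5], [412, -325, 50, 0, 0, -56.5], [412, -325, 50, 0, 0, -56.5], [412, -325, 50, 0, 0, -56.5], [412, -325, 50, 0, 0, -56.5]], "hand": 0}}

```text
clock: 1.45
position: [0.419, -0.1732, 0.1936]
ee_rot: [0.001, 0.765, 0.645, 0.0]
contact_force: [0.7, 0.2, -0.3]
width: 0.0854
```

{"op": "servo_tool", "data": {"steps": [[115, 37, 14, 0, 0, 0], [115, 37, 14, 0, 0, 0], [115, 37, 14, 0, 0, 0], [115, 37, 14, 0, 0, 0], [115, 37, 14, 0, 0, 0]]}}

```text
clock: 1.95
position: [0.4742, -0.0679, 0.1793]
ee_rot: [0.0, 0.764, 0.645, -0.0]
contact_force: [0.3, 0.2, 0.1]
width: 0.0853
```

```bash
python3 - <<'E'
from h import *
s=telemetry.get_state();print(s["position"],s["ee_rot"],s["qpos"],s["clock"])
snap("wrist","2")
for q in ["jaw_pad","clamp","knob_grip"]:
    for r in spotter.outline_of(q,"wrist")[:2]: print(q,r["conf"],r["rect"])
E
```

```text
[ 0.47417945 -0.06791381  0.17933648] [ 1.47215716e-04  7.64338643e-01  6.44814875e-01 -4.40711343e-04] [-2.86957276e-01  1.69501802e-01  1.78496973e+00 -9.68211293e-04
  1.18736079e+00 -1.17360919e-01] 1.95
jaw_pad 0.88 [246.9, 109.1, 19.6, 118.7]
clamp 0.97 [203.0, 86.0, 104.9, 225.2]
knob_grip 0.85 [203.9, 88.0, 102.8, 226.7]
knob_grip 0.7 [244.4, 110.9, 23.3, 116.6]
```

View pics/wrist2.png

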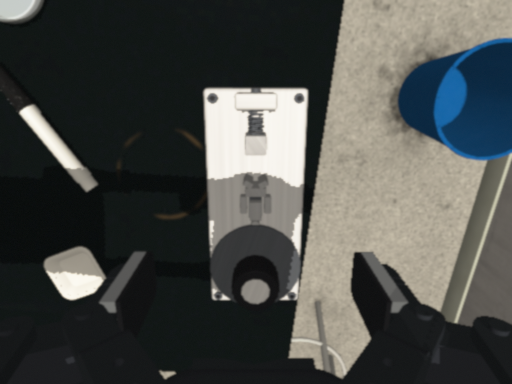

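The wrist view shows the clamp straight up and down along column 256: spring post (256,100), sprung jaw (256,145), V jaw (256,195), knob top (256,291). Next I locate these features with depth.

```bash
cat > meas.py <<'E'
from h import *
import sys
def clampfit(tag,knob0=(.461,-.1588),ang=80.2):
    f=np.load(f"pics/wrist{tag}.npz");c=(f["K"],f["o"],f["R"]);d=f["d"]
    P,u,v=cloud(c,d,np.ones_like(d,bool))
    a=np.deg2rad(ang);y=np.array([np.cos(a),np.sin(a)]);x=np.array([y[1],-y[0]])
    q=P[:,:2]-np.array(knob0);L=np.c_[q@x,q@y,P[:,2]]*1000
    return L,u,v,P,c,d
E
python3 - <<'E'
from meas import *
L,u,v,P,c,d=clampfit("2")
m=(abs(L[:,0])<70)&(L[:,1]>-70)&(L[:,1]<190)
tb=m&(abs(L[:,2])<8);print("table",np.median(L[tb][:,2]))
b=m&(abs(L[:,2]-22)<4);print("base z",np.median(L[b][:,2]),cv2.minAreaRect((P[b][:,:2]*1000).astype(np.float32)))
k=m&(L[:,2]>72)&(L[:,1]<40);print("knob",np.median(L[k],0),L[k].min(0),L[k].max(0),"circ",cv2.minEnclosingCircle(L[k][:,:2].astype(np.float32)))
cl=m&(abs(L[:,0])<7)&(L[:,2]>12)&(L[:,1]>60)
# profile along y: z vs y for centre columns
for i in np.argsort(L[:,1]*1):
    if cl[i] and abs(u[i]-256)<1: print(v[i],L[i].round(1))
E
```

```text
table -1.2070766151832668
base z 21.00541788132687 ((471.0823974609375, -101.01187896728516), (211.0995635986328, 89.86872100830078), 80.23622131347656)
knob [ 0.44804167  5.00590099 77.04846522] [-19.80060685 -17.04471453  72.01577122] [20.11072056 22.79201549 79.05478915] circ ((0.3078056573867798, 2.8793675899505615), 20.543170928955078)
207 [ 0.6 61.  33.2]
206 [ 0.6 61.9 33.2]
205 [ 0.6 62.8 32.9]
204 [ 0.6 64.  33.5]
199 [ 0.7 64.7 21.9]
203 [ 0.6 65.  33.8]
198 [ 0.7 65.1 20.2]
201 [ 0.6 65.2 29. ]
202 [ 0.6 65.4 32.2]
200 [ 0.6 65.6 27.3]
197 [ 0.7 66.4 21.1]
196 [ 0.5 75.5 44.9]
195 [ 0.4 76.6 45.3]
194 [ 0.4 77.5 45.4]
193 [ 0.4 78.5 45.6]
192 [ 0.4 79.5 45.8]
191 [ 0.4 80.3 45.5]
190 [ 0.4 80.8 44.3]
189 [ 0.4 81.9 45.2]
187 [ 0.4 82.5 41.2]
181 [ 0.6 82.5 22.9]
185 [ 0.5 82.6 35.5]
188 [ 0.4 82.6 44.6]
184 [ 0.5 82.7 32.8]
186 [ 0.5 82.7 38.9]
180 [ 0.6 82.7 20.3]
183 [ 0.5 82.7 30. ]
182 [ 0.6 82.9 27.4]
179 [ 0.6 83.8 20.8]
178 [ 0.6 84.6 20.3]
177 [ 0.6 85.7 20.5]
176 [ 0.6 86.8 21.1]
175 [ 0.6 87.5 20.1]
174 [ 0.6 88.7 21.3]
173 [ 0.6 89.5 20.4]
172 [ 0.6 90.7 21.4]
1
[... 1965 characters left out ...]
10e+01]
108 [1.000e-01 1.496e+02 4.710e+01]
107 [1.000e-01 1.504e+02 4.680e+01]
106 [1.000e-01 1.512e+02 4.700e+01]
105 [1.00e-01 1.52e+02 4.84e+01]
104 [1.000e-01 1.527e+02 4.640e+01]
103 [1.000e-01 1.536e+02 4.870e+01]
102 [1.000e-01 1.542e+02 4.690e+01]
101 [1.00e-01 1.55e+02 4.75e+01]
100 [1.000e-01 1.558e+02 4.730e+01]
99 [1.000e-01 1.565e+02 4.770e+01]
98 [1.000e-01 1.572e+02 4.680e+01]
97 [1.00e-01 1.58e+02 4.60e+01]
96 [  0.  158.8  47.9]
95 [1.000e-01 1.595e+02 4.640e+01]
94 [  0.  160.3  47.5]
93 [1.00e-01 1.61e+02 4.54e+01]
92 [1.000e-01 1.615e+02 3.740e+01]
91 [1.000e-01 1.623e+02 3.870e+01]
90 [1.00e-01 1.63e+02 3.82e+01]
89 [1.000e-01 1.638e+02 3.600e+01]
88 [  0.3 164.2  17.2]
```

{"op": "servo_tool", "data": {"steps": [[197, -44, 22, 0, 0, 0], [197, -44, 22, 0, 0, 0], [197, -44, 22, 0, 0, 0], [197, -44, 22, 0, 0, 0], [197, -44, 22, 0, 0, 0], [197, -44, 22, 0, 0, 0]]}}

```text
clock: 2.75
position: [0.4643, 0.1338, 0.1573]
ee_rot: [0.0, 0.764, 0.645, -0.0]
contact_force: [0.3, 0.3, -0.8]
width: 0.0857
```

```bash
python3 - <<'E'
from h import *
s=telemetry.get_state();print(s["position"],s["ee_rot"],s["clock"])
p,d,c=snap("wrist","3")
for q in ["vial_center","weight_100g"]:
    for r in spotter.outline_of(q,"wrist")[:2]:
        P,u,v=cloud(c,d,r["region"].astype(bool));
        print(q,r["conf"],r["rect"],np.median(P,0).round(4),P.min(0).round(4),P.max(0).round(4))
        t=P[P[:,2]>.038];
        if len(t)>5: print(" top",t.mean(0).round(4),cv2.minEnclosingCircle((t[:,:2]*1000).astype(np.float32)),np.median(t[:,2]))
E
```

```text
[0.46429653 0.13377739 0.15732704] [ 2.65437326e-04  7.64270731e-01  6.44895428e-01 -2.57804373e-04] 2.75
vial_center 0.61 [242.6, 152.7, 26.0, 34.5] [0.4686 0.1458 0.0432] [ 0.4545  0.1241 -0.0026] [0.4796 0.1528 0.0464]
 top [0.4683 0.143  0.0435] ((468.0458679199219, 142.39845275878906), 10.365875244140625) 0.043652961766847465
vial_center 0.17 [291.3, 335.0, 21.1, 23.5] [ 0.4818 -0.033   0.0398] [ 0.4715 -0.0466  0.0212] [ 0.4913 -0.0102  0.0468]
 top [ 0.4825 -0.0321  0.0422] ((480.89739990234375, -26.191635131835938), 15.991979598999023) 0.04220978408186843
weight_100g 0.69 [363.9, 116.1, 43.8, 37.4] [0.5756 0.1523 0.0293] [ 0.5673  0.1333 -0.002 ] [0.592  0.1619 0.0414]
 top [0.5797 0.1497 0.0395] ((580.07958984375, 149.3255157470703), 7.191675186157227) 0.03950349443668291
```

View pics/wrist3.png

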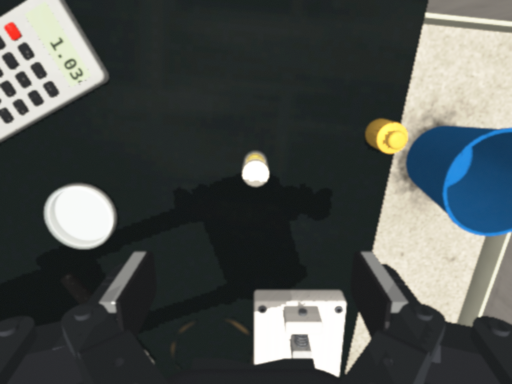

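The wrist camera puts the vial at (0.468,0.1425), with its cap at pixel (256,175), and the weight at (385,135). The vial-to-seat displacement agrees between the wrist and top cameras to under 0.5 mm, so I go down now.

{"op": "servo_tool", "data": {"steps": [[9, 2.5, 40, 0, 0, 0], [9, 2.5, 80, 0, 0, 0], [9, 2.5, 110, 0, 0, 0], [9, 2.5, 135, 0, 0, 0], [9, 2.5, 148, 0, 0, 0], [9, 2.5, 148, 0, 0, 0], [9, 2.5, 148, 0, 0, 0]]}}

```text
clock: 3.6
position: [0.4692, 0.1408, 0.0097]
ee_rot: [0.0, 0.766, 0.643, 0.0]
contact_force: [0.6, -0.5, 1.4]
width: 0.0855
```

```bash
python3 - <<'E'
from h import *
s=telemetry.get_state();print(s["position"],s["ee_rot"],s["clock"],s["contact_force"])
p,d,c=snap("wrist","4")
E
```

```text
[0.46918186 0.14083146 0.00966803] [2.18394570e-04 7.65588191e-01 6.43330912e-01 1.07286085e-04] 3.6 [ 0.56734673 -0.54131021  1.35270528]
```

View pics/wrist4.png

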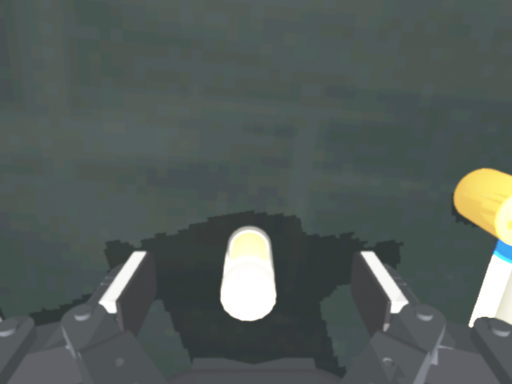

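```bash
python3 - <<'E'
from h import *
f=np.load("pics/wrist4.npz");c=(f["K"],f["o"],f["R"]);d=f["d"]
s=telemetry.get_state();print(s["clock"],s["position"])
m=np.zeros(d.shape,bool);m[220:325,215:282]=1
P,u,v=cloud(c,d,m);k=P[:,2]>.008;P=P[k]
T=(P-s["position"])@rot(s["ee_rot"])*1000
print(T.min(0),T.max(0))
for z in [-37,-34,-30,-25,-20,-10,-5]:
    t=T[abs(T[:,2]-z)<1.5]
    if len(t)>8: print(z,len(t),t.min(0).round(1),t.max(0).round(1),t.mean(0).round(1))
t=T[T[:,2]<-34];print(cv2.minEnclosingCircle(t[:,:2].astype(np.float32)))
E
```

```text
3.65 [0.46956204 0.14116912 0.01014751]
[ -9.44068299 -12.27568132 -35.192193  ] [12.02087082  8.81685888  2.143689  ]
-34 1900 [ -9.2 -11.5 -35.2] [ 11.4   8.3 -32.5] [  1.5  -1.6 -33.5]
-30 213 [  1.2 -11.7 -31.5] [ 11.4   8.6 -28.6] [  8.9  -1.5 -30. ]
-25 173 [  2.2 -11.7 -26.5] [ 11.5   8.4 -23.5] [  8.9  -1.6 -25.2]
-20 310 [  0.  -11.8 -21.5] [ 12.    8.8 -18.5] [  8.4  -1.5 -20.1]
-10 142 [  0.9 -12.3 -11.5] [11.6  8.4 -8.5] [  9.2  -2.  -10. ]
-5 134 [  2.2 -11.6  -6.5] [11.6  8.7 -3.5] [ 9.3 -1.5 -5. ]
((1.614695429801941, -1.4407304525375366), 9.956489562988281)
```

{"op": "servo_tool", "data": {"steps": [[1.5, -1.5, 0, 0, 0, 0], [1.5, -1.5, 0, 0, 0, 0]]}}

```text
clock: 3.85
position: [0.4678, 0.1438, 0.0103]
ee_rot: [0.0, 0.765, 0.644, 0.001]
contact_force: [0.2, 0.0, 0.3]
width: 0.0852
```

{"op": "servo_tool", "data": {"steps": [[0, 0, 0, 0, 0, 0], [0, 0, 0, 0, 0, 0], [0, 0, 0, 0, 0, 0], [0, 0, 0, 0, 0, 0], [0, 0, 0, 0, 0, 0], [0, 0, 0, 0, 0, 0], [0, 0, 0, 0, 0, 0], [0, 0, 0, 0, 0, 0]], "hand": 255, "grip_force": 25}}

```text
clock: 4.65
position: [0.4672, 0.1439, 0.0094]
ee_rot: [0.0, 0.765, 0.644, 0.0]
contact_force: [-0.2, 0.9, 2.3]
width: 0.02
```

```bash
python3 - <<'E'
from h import *
s=telemetry.get_state();print(s["position"],s["ee_rot"],s["clock"],s["contact_force"],s["width"])
p,d,c=snap("wrist","5")
E
```

```text
[0.46720716 0.14386255 0.00942479] [2.91207834e-06 7.64879930e-01 6.44172875e-01 6.76147282e-06] 4.65 [-0.24524166  0.90882205  2.32618734] 0.02002318659377235
```

View pics/wrist5.png

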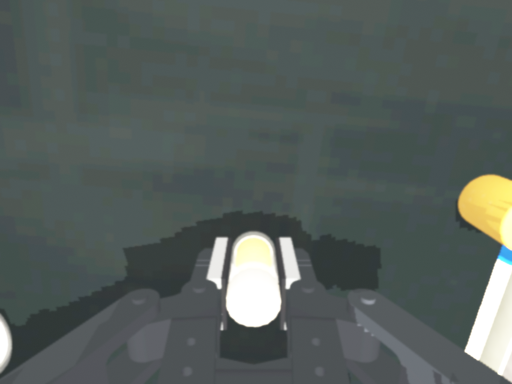

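{"op": "servo_tool", "data": {"steps": [[0, 0, -10, 0, 0, 0], [0, 0, -40, 0, 0, 0], [0, 0, -80, 0, 0, 0], [-40, 9, -90, 0, 0, 0], [-80, 18, -90, 0, 0, 0], [-120, 27, -90, 0, 0, 0], [-160, 36, -90, 0, 0, 0], [-185, 42, -90, 0, 0, 0]]}}

```text
clock: 5.5
position: [0.4773, -0.0482, 0.1001]
ee_rot: [0.001, 0.765, 0.644, 0.0]
contact_force: [0.8, -0.7, -0.8]
width: 0.0205
```

{"op": "servo_tool", "data": {"steps": [[-13, 3.5, 0, 0, 0, 0], [-13, 3.5, 0, 0, 0, 0], [-13, 3.5, 0, 0, 0, 0], [-13, 3.5, 0, 0, 0, 0]]}}

```text
clock: 5.9
position: [0.4781, -0.0577, 0.0993]
ee_rot: [-0.0, 0.764, 0.645, -0.0]
contact_force: [0.1, 0.2, 0.7]
width: 0.02
```

```bash
cat > m2.py <<'E'
from h import *
import sys
tag=sys.argv[1]
s=telemetry.get_state();print(s["position"].round(4),s["ee_rot"].round(4),s["clock"],s["contact_force"].round(1),s["width"])
p,d,c=snap("wrist",tag)
p,d,c=p,d,c
P,u,v=cloud(c,d,np.ones_like(d,bool))
T=(P-s["position"])@rot(s["ee_rot"])*1000   # tool frame mm
zt=1000*s["position"][2]
h=zt-T[:,2] # height approx
top=(abs(T[:,0])<18)&(abs(T[:,1])<13)&(T[:,2]<-20)&(T[:,2]>-45)&(u>215)&(u<290)&(v>230)&(v<330)
t=T[top&(T[:,2]<-32)];
if len(t): print("vial top",len(t),t.min(0).round(1),t.max(0).round(1),cv2.minEnclosingCircle(t[:,:2].astype(np.float32)))
b=(abs(h-21.3)<3)&(abs(T[:,1])<60)&(v<230);
print("base z",np.median(h[b]),"rows",v[b].min(),v[b].max(),cv2.minAreaRect(T[b][:,:2].astype(np.float32)))
for nm,lo,hi in [("jaws",40,52)]:
    q=(h>lo)&(h<hi)&(abs(T[:,1])<30)&(T[:,2]>20)
    for r in range(v[q].min(),v[q].max()+1):
        w=q&(v==r)
        if w.sum()>3: print(r,T[w].min(0).round(1)[:2],T[w].max(0).round(1)[:2],np.median(h[w]).round(1),np.median(T[w][:,0]).round(1))
E
python3 m2.py 6
```

```text
[ 0.4781 -0.0577  0.0993] [-4.000e-04  7.645e-01  6.447e-01 -0.000e+00] 5.9 [0.1 0.2 0.7] 0.020046207351979997
vial top 3047 [-11.8 -13.  -45. ] [ 13.  13. -32.] ((0.7131128311157227, -0.14217710494995117), 17.104700088500977)
base z 20.991328706107097 rows 108 229 ((19.620391845703125, 0.47782135009765625), (84.3719482421875, 89.75601196289062), 0.0415804423391819)
117 [ 58.4 -15.2] [58.8 15.9] 44.8 58.7
118 [ 58.1 -15.5] [58.4 16.3] 46.2 58.2
119 [ 57.6 -15.3] [57.9 16.8] 46.4 57.7
120 [ 57.  -16.1] [57.3 16.8] 46.6 57.2
121 [ 56.5 -16.1] [56.8 16.8] 47.2 56.7
122 [ 55.9 -16.2] [56.3 16.8] 46.9 56.1
123 [ 55.3 -16.1] [55.7 16.8] 47.2 55.6
124 [ 54.7 -16.1] [55.1 16.8] 46.9 55.0
125 [ 54.2 -16.2] [54.6 16.9] 47.0 54.4
126 [ 53.6 -16.2] [54.  16.8] 47.0 53.9
127 [ 53.1 -16.2] [53.5 16.9] 46.8 53.3
128 [ 52.5 -16.2] [52.9 16.9] 46.8 52.7
129 [ 52.  -16.2] [52.4 17. ] 46.9 52.2
130 [ 51.3 -16.3] [51.9 17. ] 47.0 51.6
131 [ 50.8 -16.3] [51.2 17. ] 47.1 51.0
132 [ 50.2 -16.4] [50.7 17. ] 47.1 50.5
133 [ 49.6 -16.3] [50.1 17. ] 46.9 49.9
134 [ 49.1 -16.3] [49.6 17. ] 46.9 49.3
135 [ 48.6 
[... 2304 characters left out ...]
7
325 [-87.8  -7.4] [-87.3  18.2] 40.5 -87.6
326 [-88.8 -13.2] [-88.2  17.5] 40.3 -88.6
327 [-89.6 -17.5] [-79.8  15.4] 49.9 -81.4
328 [-90.5 -13.2] [-80.5  17.6] 50.7 -81.5
329 [-91.4 -16.1] [-81.3  18.3] 50.5 -82.5
330 [-92.2 -21.2] [-82.1  21.2] 41.1 -91.4
331 [-93.1 -14.7] [-83.2  23.3] 40.6 -92.6
332 [-94.  -21.9] [-84.   24.1] 40.3 -93.7
333 [-94.9 -19.7] [-84.7  24.2] 40.8 -94.2
334 [-95.7 -22. ] [-85.7  22. ] 40.3 -95.5
335 [-96.7 -22. ] [-86.4  23.5] 40.2 -96.5
336 [-97.5 -23.5] [-87.3  21.4] 40.3 -97.3
338 [-99.  -16.7] [-89.2  23.5] 45.3 -94.6
340 [-101.   -22.8] [-90.6  22.9] 40.2 -100.9
341 [-101.9  -22.8] [-92.6  25.1] 40.7 -101.4
354 [-113.5  -23.9] [-113.1   25.5] 40.4 -113.3
```

View pics/wrist6.png

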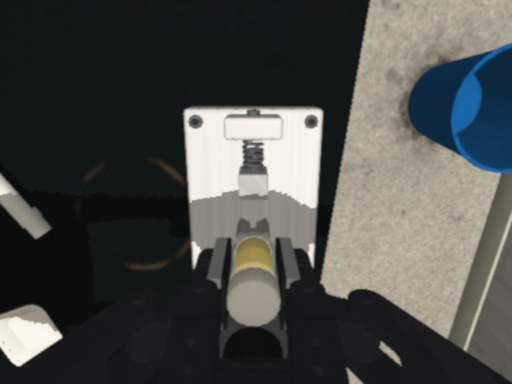

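```bash
python3 - <<'E'
from h import *
for tag,pos in [("6",None)]:
    s=telemetry.get_state()
    f=np.load(f"pics/wrist{tag}.npz");d=f["d"];c=(f["K"],f["o"],f["R"])
    P,u,v=cloud(c,d,np.ones_like(d,bool));T=(P-s["position"])@rot(s["ee_rot"])*1000
    q=(abs(u-254)<22)&(v>230)&(v<332)&(T[:,2]<0)&(T[:,2]>-45)
    T=T[q];
    for z in [-35,-33,-31,-28,-24,-20,-16,-12]:
        t=T[(abs(T[:,2]-z)<1)&(abs(T[:,1])<6)]
        if len(t)>5:print(z,len(t),t[:,0].min().round(1),t[:,0].max().round(1))
    print(T[:,2].min(),np.median(T[:,2]))
E
```

```text
-35 931 -10.8 9.1
-33 514 -11.8 9.5
-31 95 5.9 9.3
-28 90 6.1 9.5
-24 37 6.5 8.8
-20 97 5.6 9.3
-16 64 6.7 9.5
-12 64 7.0 9.3
-35.89350307598237 -32.992598001217665
```

{"op": "servo_tool", "data": {"steps": [[-1, 0.3, 0, 0, 0, 0], [-2, 0.5, 0, 0, 0, 0], [-2, 0.5, 15, 0, 0, 0], [-2, 0.5, 30, 0, 0, 0], [-2, 0.5, 37, 0, 0, 0], [-2, 0.5, 37, 0, 0, 0]]}}

```text
clock: 6.55
position: [0.4777, -0.0607, 0.0615]
ee_rot: [-0.001, 0.765, 0.644, -0.001]
contact_force: [1.2, 0.0, 0.1]
width: 0.0201
```

```bash
python3 - <<'E'
from h import *
s=telemetry.get_state();print(s["position"].round(4),s["ee_rot"].round(4),s["clock"],s["contact_force"].round(1),s["width"])
snap("wrist","7");snap("side","7")
f=cv2.imread("pics/side7.png")[165:325,205:305];cv2.imwrite("pics/side7c.png",cv2.resize(f,None,fx=3.6,fy=3.6,interpolation=cv2.INTER_CUBIC))
E
```

```text
[ 0.4777 -0.0607  0.0615] [-1.000e-03  7.648e-01  6.443e-01 -7.000e-04] 6.55 [1.2 0.  0.1] 0.020123421983326346
```

View pics/wrist7.png

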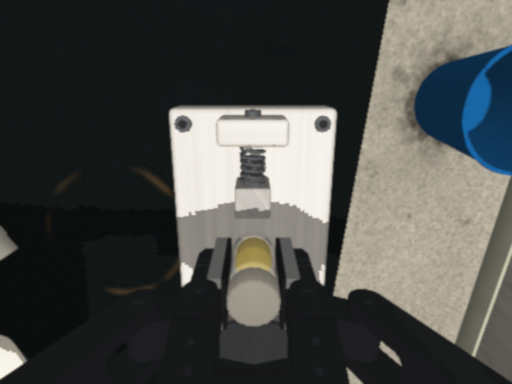

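View pics/side7c.png

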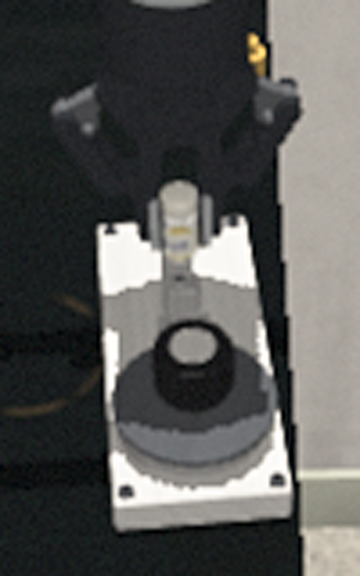

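```bash
cat > m3.py <<'E'
from h import *
import sys
tag=sys.argv[1]
s=telemetry.get_state()
f=np.load(f"pics/wrist{tag}.npz");d=f["d"];c=(f["K"],f["o"],f["R"])
P,u,v=cloud(c,d,np.ones_like(d,bool));T=(P-s["position"])@rot(s["ee_rot"])*1000
h=P[:,2]*1000
b=(abs(h-21.3)<3)&(abs(T[:,1])<60)&(v<230)&(T[:,2]>0)
r=cv2.boundingRect((T[b][:,:2]*10).astype(np.int32));print("base end x",T[b][:,0].max(),"y centre",(np.percentile(T[b][:,1],.2)+np.percentile(T[b][:,1],99.8))/2)
j=(h>42)&(h<47)&(abs(T[:,1])<12)&(T[:,0]<35)&(T[:,0]>-3)&(T[:,2]>0)&(v<228)
if j.any():print("jaw top x",T[j][:,0].min(),T[j][:,0].max(),"y",T[j][:,1].min(),T[j][:,1].max())
p=(h>44)&(h<50)&(T[:,0]>38)&(abs(T[:,1])<22)&(T[:,2]>0)
print("post x",T[p][:,0].min(),T[p][:,0].max(),"y",T[p][:,1].min(),T[p][:,1].max())
q=(abs(u-254)<16)&(v>230)&(v<332)&(T[:,2]<-31)&(T[:,2]>-45)
print("vial x",T[q][:,0].min(),T[q][:,0].max(),T[q][:,2].min())
E
python3 m3.py 6;python3 m3.py 7
```

```text
base end x 65.00809243170578 y centre -0.879896470198247
jaw top x 12.739032420966996 28.428196670550655 y -9.598860286020269 8.11203340342271
post x 49.348019202121854 62.00773737738227 y -17.803437891699026 15.681662526350157
vial x 8.756951298015764 12.921871840785963 -44.98711067668228
base end x 64.8110804390158 y centre -0.9611876183153427
jaw top x 11.729227062680247 28.644359042217832 y -9.942079343634031 7.788091340289594
post x 49.104880543813415 61.92235008494807 y -18.045669550741486 16.072905531810363
vial x -11.4592357827355 9.491179803938694 -34.94595829961595
```

```bash
sed -i 's/^P,u,v=cloud.*$/M=cams.camera_model("wrist")["tool_from_camera"];P,u,v=cloud(c,d,np.ones_like(d,bool));T0,_,_=cloud((f["K"],M[:3,3],M[:3,:3]),d,np.ones_like(d,bool));T=T0*1000/' m3.py
python3 m3.py 6;python3 m3.py 7; python3 -c "
from h import *
for i in range(3): print(telemetry.get_state()['position'])"
```

```text
base end x 61.83666821249814 y centre 0.5002932947357372
jaw top x 9.533756877039028 33.09869447929414 y -8.235520748936912 9.484174982157247
post x 46.16057311899498 58.82013766436492 y -16.404759894520453 17.079690380680688
vial x -11.805873619531434 9.525036838132939 -35.901489537992674
base end x 64.62985938909196 y centre 0.3004961274519182
jaw top x 11.555366320617267 28.470853137883918 y -8.749628208649101 8.979441874213101
post x 48.93121867420097 61.74909666794175 y -16.850966021411956 17.26860769552444
vial x -11.618723353007828 9.331433520923692 -36.04340733907257
[ 0.47883168 -0.06108799  0.06258086]
[ 0.47883168 -0.06108799  0.06258086]
[ 0.47883168 -0.06108799  0.06258086]
```

{"op": "servo_tool", "data": {"steps": [[0.8, 0, 0, 0, 0, 0], [0.8, 0, 10, 0, 0, 0], [0.8, 0, 20, 0, 0, 0], [0.8, 0, 27, 0, 0, 0], [0.8, 0, 27, 0, 0, 0], [0.8, 0, 27, 0, 0, 0]]}}

```text
clock: 7.25
position: [0.4784, -0.0603, 0.0349]
ee_rot: [-0.0, 0.765, 0.644, -0.0]
contact_force: [0.3, 0.5, -0.0]
width: 0.0197
```

```bash
python3 - <<'E'
from h import *
s=telemetry.get_state();print(s["position"].round(4),s["ee_rot"].round(4),s["clock"],s["contact_force"].round(1),s["width"])
snap("wrist","8")
E
python3 m3.py 8
```

```text
[ 0.4784 -0.0603  0.0349] [-4.000e-04  7.649e-01  6.442e-01 -3.000e-04] 7.25 [ 0.3  0.5 -0. ] 0.01974699235457684
base end x 64.31989084271575 y centre -0.493068518959884Traceback (most recent call last):
  File "m3.py", line 13, in <module>
    print("post x",T[p][:,0].min(),T[p][:,0].max(),"y",T[p][:,1].min(),T[p][:,1].max())
                   ~~~~~~~~~~~~~^^
    return umr_minimum(a, axis, None, out, keepdims, initial, where)
ValueError: zero-size array to reduction operation minimum which has no identity
```

View pics/wrist8.png

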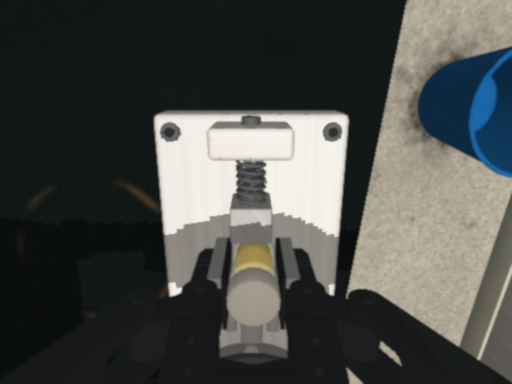

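The vial now sits between the jaws, with the sprung jaw at (251,220), the vial at (254,290) and the V jaw below it. There is no contact force so far. I lower the last few mm slowly.

{"op": "servo_tool", "data": {"steps": [[0, -0.5, 1, 0, 0, 0], [0, -0.5, 2, 0, 0, 0], [0, -0.5, 2.8, 0, 0, 0], [0, -0.5, 3, 0, 0, 0], [0, -0.5, 3, 0, 0, 0]]}}

```text
clock: 7.8
position: [0.4782, -0.0602, 0.0324]
ee_rot: [0.0, 0.765, 0.644, 0.0]
contact_force: [0.2, -0.0, -0.0]
width: 0.0202
```

{"op": "servo_tool", "data": {"steps": [[0, 0, 0.5, 0, 0, 0], [0, 0, 1, 0, 0, 0], [0, 0, 1, 0, 0, 0], [0, 0, 1, 0, 0, 0]]}}

```text
clock: 8.2
position: [0.4783, -0.0602, 0.0314]
ee_rot: [0.0, 0.765, 0.644, 0.0]
contact_force: [-0.7, 0.5, 0.0]
width: 0.0205
```

{"op": "servo_tool", "data": {"steps": [[0, 0, 0.5, 0, 0, 0], [0, 0, 0.5, 0, 0, 0], [0, 0, 0.5, 0, 0, 0]]}}

```text
clock: 8.5
position: [0.4783, -0.0603, 0.0314]
ee_rot: [0.0, 0.765, 0.644, 0.0]
contact_force: [-1.4, 0.1, 5.3]
width: 0.0201
```

```bash
python3 - <<'E'
from h import *
s=telemetry.get_state();print(s["position"].round(4),s["ee_rot"].round(4),s["clock"],s["contact_force"].round(1),s["width"])
p,d,c=snap("wrist","9");snap("side","9")
f=cv2.imread("pics/side9.png")[165:325,205:305];cv2.imwrite("pics/side9c.png",cv2.resize(f,None,fx=3.6,fy=3.6,interpolation=cv2.INTER_CUBIC))
P,u,v=cloud(c,d,np.ones_like(d,bool))
q=(abs(u-254)<14)&(v>275)&(v<315);print("cap z",np.median(P[q][:,2]))
q=(abs(u-250)<60)&(v>225)&(v<300)&(P[:,2]<.026)&(P[:,2]>.015);print("base z",np.median(P[q][:,2]),q.sum())
E
```

```text
[ 0.4783 -0.0603  0.0314] [2.000e-04 7.649e-01 6.442e-01 1.000e-04] 8.5 [-1.4  0.1  5.3] 0.020079199918238172
cap z 0.06558733668214253
base z 0.02098982013882912 1568
```

View pics/side9c.png

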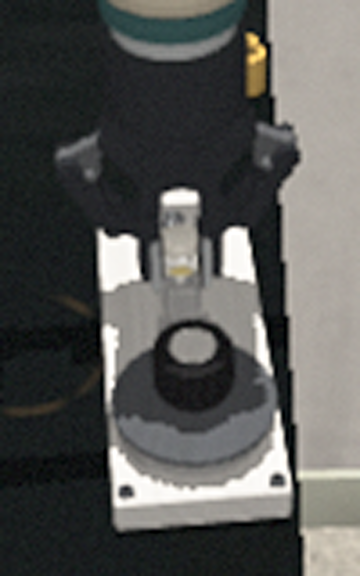

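Force rises to 5.3 N and the cap stands 44.6 mm above the base, so the vial is seated. Now I release it.

{"op": "servo_tool", "data": {"steps": [[0, 0, 0, 0, 0, 0], [0, 0, 0, 0, 0, 0], [0, 0, 0, 0, 0, 0], [0, 0, 0, 0, 0, 0], [0, 0, 0, 0, 0, 0], [0, 0, 0, 0, 0, 0], [0, 0, 0, 0, 0, 0], [0, 0, 0, 0, 0, 0]], "hand": 0}}

```text
clock: 9.4
position: [0.4782, -0.0602, 0.0308]
ee_rot: [0.0, 0.765, 0.644, -0.0]
contact_force: [0.1, -0.1, 0.4]
width: 0.0857
```

```bash
python3 - <<'E'
from h import *
s=telemetry.get_state();print(s["position"].round(4),s["ee_rot"].round(4),s["clock"],s["contact_force"].round(1),s["width"])
p,d,c=snap("wrist","10");snap("side","10")
f=cv2.imread("pics/side10.png")[165:325,205:305];cv2.imwrite("pics/side10c.png",cv2.resize(f,None,fx=3.6,fy=3.6,interpolation=cv2.INTER_CUBIC))
E
```

```text
[ 0.4782 -0.0602  0.0308] [ 0.      0.7649  0.6442 -0.    ] 9.4 [ 0.1 -0.1  0.4] 0.08566090466315403
```

View pics/wrist10.png

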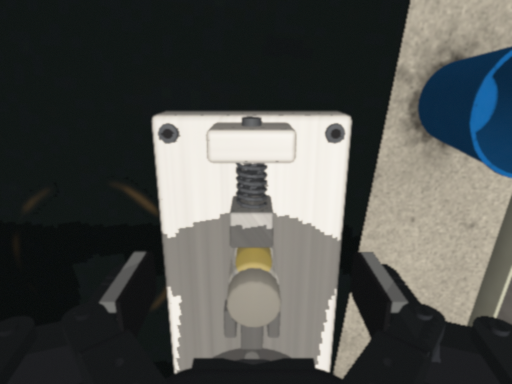

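{"op": "servo_tool", "data": {"steps": [[0, 0, -15, 0, 0, 0], [0, 0, -35, 0, 0, 0], [0, 0, -60, 0, 0, 0], [0, 0, -80, 0, 0, 0], [-30, 0, -85, 0, 0, 0], [-70, 0, -85, 0, 0, 0], [-97, 0, -85, 0, 0, 0], [-97, 0, -85, 0, 0, 0]]}}

```text
clock: 10.3
position: [0.4617, -0.1588, 0.1161]
ee_rot: [0.001, 0.766, 0.643, -0.0]
contact_force: [-0.0, -0.7, 0.2]
width: 0.0853
```

```bash
python3 - <<'E'
from h import *
s=telemetry.get_state();print(s["position"].round(4),s["ee_rot"].round(4),s["clock"],s["contact_force"].round(1),s["width"])
M=cams.camera_model("wrist")["tool_from_camera"]
for tag in ["6","9"]:
    f=np.load(f"pics/wrist{tag}.npz");d=f["d"]
    T,u,v=cloud((f["K"],M[:3,3],M[:3,:3]),d,np.ones_like(d,bool));T=T*1000
    for side in (-1,1):
        y=T[:,1]*side
        for lo in range(-45,0,5):
            q=(y>9.5)&(y<16)&(T[:,2]>=lo)&(T[:,2]<lo+5)&(abs(T[:,0])<25)
            if q.sum()>8: print(tag,side,lo,q.sum(),"x",T[q][:,0].min().round(1),T[q][:,0].max().round(1),"y",y[q].min().round(1),y[q].max().round(1))
p,d,c=snap("wrist","11")
m=(lambda: None)
P,u,v=cloud(c,d,np.ones_like(d,bool));T,_,_=cloud((c[0],M[:3,3],M[:3,:3]),d,np.ones_like(d,bool));T*=1000
h=P[:,2]*1000
k=(h>74.5)&(h<82)&(abs(T[:,0])<40)&(abs(T[:,1])<35)&(T[:,2]>5)
print("knob top h",np.median(h[k]),cv2.minEnclosingCircle(T[k][:,:2].astype(np.float32)))
k=(h>37)&(h<42)&(abs(T[:,0])<60)&(abs(T[:,1])<60)&(T[:,2]>5)
print("flange",cv2.minEnclosingCircle(T[k][:,:2].astype(np.float32)))
snap("side","11")
f=cv2.imread("pics/side11.png")[165:325,205:305];cv2.imwrite("pics/side11c.png",cv2.resize(f,None,fx=3.6,fy=3.6,interpolation=cv2.INTER_CUBIC))
E
```

```text
[ 0.4617 -0.1588  0.1161] [ 1.000e-03  7.659e-01  6.429e-01 -3.000e-04] 10.3 [-0.  -0.7  0.2] 0.08533230009082698
6 -1 -45 193 x -8.2 14.2 y 11.0 15.9
6 -1 -40 404 x -11.3 12.3 y 9.5 15.9
6 -1 -35 168 x -10.8 11.9 y 9.5 16.0
6 -1 -30 139 x -11.6 12.2 y 9.5 16.0
6 -1 -25 115 x 1.4 11.9 y 9.5 16.0
6 -1 -20 106 x 0.4 11.8 y 9.5 15.9
6 -1 -15 96 x 1.5 11.6 y 9.5 15.9
6 -1 -10 79 x 1.9 11.6 y 9.5 15.9
6 -1 -5 32 x 4.1 11.5 y 9.5 15.7
6 1 -45 185 x -8.6 13.9 y 12.1 16.0
6 1 -40 389 x -11.5 12.6 y 10.6 15.9
6 1 -35 211 x -10.9 12.2 y 9.7 16.0
6 1 -30 131 x -10.8 11.7 y 9.6 16.0
6 1 -25 131 x -0.5 11.9 y 9.5 15.9
6 1 -20 111 x 0.6 11.8 y 9.6 15.9
6 1 -15 101 x 1.2 11.7 y 9.5 15.9
6 1 -10 87 x 0.9 11.6 y 9.6 16.0
6 1 -5 42 x 1.2 11.7 y 9.5 15.7
9 -1 -45 212 x -8.9 14.1 y 11.0 15.9
9 -1 -40 407 x -11.1 12.3 y 9.5 16.0
9 -1 -35 165 x -10.9 12.0 y 9.5 16.0
9 -1 -30 134 x -11.2 11.8 y 9.5 16.0
9 -1 -25 116 x 1.0 12.0 y 9.5 16.0
9 -1 -20 103 x 1.8 11.8 y 9.5 16.0
9 -1 -15 102 x 1.5 11.9 y 9.5 15.9
9 -1 -10 71 x 2.7 11.4 y 9.5 15.9
9 -1 -5 25 x 10.5 11.4 y 10.3 15.8
9 1 -45 173 x -7.7 13.5 y 12.2 16.0
9 1 -40 399 x -10.8 12.4 y 10.0 15.8
9 1 -35 204 x -11.4 11.6 y 9.6 16.0
9 1 -30 146 x -10.7 11.9 y 9.6 16.0
9 1 -25 125 x -0.7 11.7 y 9.5 16.0
9 1 -20 115 x 0.3 11.6 y 9.6 16.0
9 1 -15 104 x 0.7 11.9 y 9.8 16.0
9 1 -10 83 x 0.7 11.6 y 9.6 15.9
9 1 -5 42 x 1.0 11.5 y 9.6 16.0
knob top h 77.12896435337072 ((2.4959311485290527, -0.6483463644981384), 20.41006088256836)
flange ((2.327465057373047, -0.7418225407600403), 42.958961486816406)
```

View pics/wrist11.png

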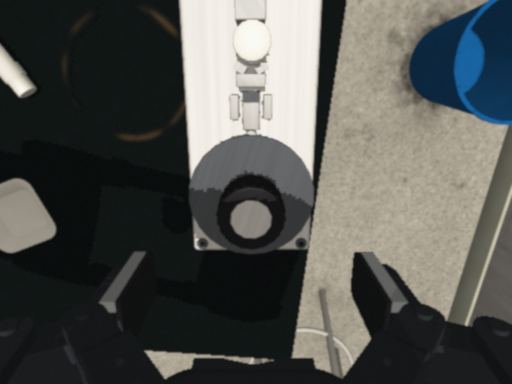

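View pics/side11c.png

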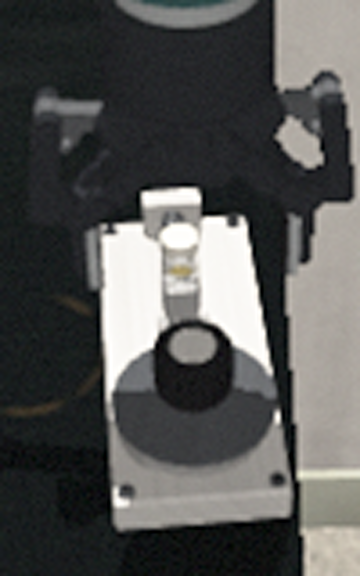

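The released vial stands upright beside the V jaw at (252,40), and the knob top is at (251,220). I centre over the knob and go down.

{"op": "servo_tool", "data": {"steps": [[1.2, -0.7, 0, 0, 0, 0], [1.2, -0.7, 20, 0, 0, 0], [1.2, -0.7, 40, 0, 0, 0], [1.2, -0.7, 58, 0, 0, 0], [1.2, -0.7, 70, 0, 0, 0], [1.2, -0.7, 70, 0, 0, 0], [1.2, -0.7, 70, 0, 0, 0]]}}

```text
clock: 11.1
position: [0.4614, -0.1537, 0.0459]
ee_rot: [-0.0, 0.764, 0.645, -0.0]
contact_force: [-0.2, 0.2, -0.6]
width: 0.0853
```

{"op": "servo_tool", "data": {"steps": [[0, 0, 0, 0, 0, 0], [0, 0, 0, 0, 0, 0], [0, 0, 0, 0, 0, 0], [0, 0, 0, 0, 0, 0], [0, 0, 0, 0, 0, 0], [0, 0, 0, 0, 0, 0], [0, 0, 0, 0, 0, 0]], "hand": 255, "grip_force": 25}}

```text
clock: 11.8
position: [0.4611, -0.1545, 0.0465]
ee_rot: [0.0, 0.765, 0.644, -0.0]
contact_force: [-2.8, -0.3, 5.9]
width: 0.0392
```

```bash
cat > st.py <<'E'
from h import *
s=telemetry.get_state();Rm=rot(s["ee_rot"])
yaw=np.rad2deg(np.arctan2(Rm[1,0],Rm[0,0]))
print("t",round(s["clock"],2),"pos",(s["position"]*1000).round(1),"yaw",yaw.round(2),"F",s["contact_force"].round(1),"Ftool",(Rm.T@s["contact_force"]).round(1),"M",s["moment"].round(3),"w",round(s["width"]*1000,1),"q6",s["qpos"][5].round(3),"eff6",s["effort"][5].round(3))
E
python3 st.py
```

```text
t 11.8 pos [ 461.1 -154.5   46.5] yaw 80.21 F [-2.8 -0.3  5.9] Ftool [-0.7 -2.7 -5.9] M [0.046 0.195 0.071] w 39.2 q6 -0.296 eff6 0.042
```

```bash
python3 - <<'E'
from h import *
M=cams.camera_model("wrist")["tool_from_camera"]
p,d,c=snap("wrist","12")
T,u,v=cloud((c[0],M[:3,3],M[:3,:3]),d,np.ones_like(d,bool));T*=1000
for lo in range(-50,0,4):
    q=(T[:,2]>=lo)&(T[:,2]<lo+4)&(abs(T[:,1])<18)&(abs(T[:,0])<45)
    if q.sum()>8: print("knob",lo,q.sum(),T[q].min(0).round(1),T[q].max(0).round(1))
q=(T[:,2]>-36)&(T[:,2]<-27)&(abs(T[:,1])<18)&(abs(T[:,0])<45);print(cv2.minEnclosingCircle(T[q][:,:2].astype(np.float32)))
for s in (-1,1):
  for lo in range(-40,0,8):
    y=T[:,1]*s
    q=(T[:,2]>=lo)&(T[:,2]<lo+8)&(y>20.5)&(y<26)&(abs(T[:,0])<25)
    if q.sum()>8: print("pad",s,lo,q.sum(),T[q].min(0).round(1),T[q].max(0).round(1))
E
```

```text
knob -34 5571 [-20.8 -18.  -33. ] [ 18.  18. -30.]
knob -30 1598 [-22. -18. -30.] [ 19.  18. -26.]
knob -26 410 [  5.3 -18.  -26. ] [ 18.7  17.9 -22. ]
knob -22 361 [  5.4 -18.  -22. ] [ 19.   17.9 -18. ]
knob -18 341 [  5.5 -17.8 -18. ] [ 18.9  17.8 -14. ]
knob -14 314 [  5.1 -18.  -14. ] [ 19.2  17.8 -10. ]
knob -10 271 [  5.4 -17.9 -10. ] [18.9 18.  -6. ]
knob -6 103 [  5.6 -18.   -6. ] [18.3 17.7 -2.1]
((-1.4565236568450928, 0.7163227796554565), 20.691850662231445)
pad -1 -40 286 [-10.8 -25.8 -40. ] [ 11.9 -20.5 -32. ]
pad -1 -32 155 [ 10.3 -25.6 -32. ] [ 11.9 -20.6 -24.1]
pad -1 -24 125 [ 10.4 -25.7 -24. ] [ 12.  -20.5 -16. ]
pad -1 -16 104 [ 10.5 -25.7 -15.9] [ 11.6 -20.5  -8.1]
pad -1 -8 46 [ 10.4 -25.6  -8. ] [ 11.4 -20.6  -3.3]
pad 1 -40 455 [-11.5  20.5 -39.9] [ 11.9  25.9 -32. ]
pad 1 -32 159 [ 10.   20.5 -32. ] [ 11.8  26.  -24. ]
pad 1 -24 135 [ 10.4  20.5 -23.9] [ 11.7  26.  -16. ]
pad 1 -16 116 [ 10.4  20.5 -15.9] [11.9 25.9 -8.3]
pad 1 -8 49 [10.3 20.5 -7.9] [11.7 26.  -3.6]
```

View pics/wrist12.png

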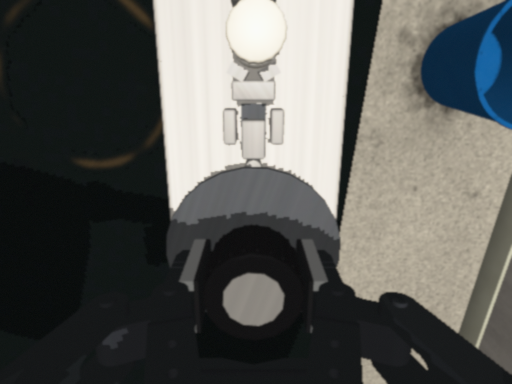

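The knob's front edge reads about 19 mm in the tool frame and the pads' edge 11.8 mm, so I am about 2 mm too far to +y. I open, shift and regrip.

{"op": "servo_tool", "data": {"steps": [[0, 0, 0, 0, 0, 0], [0, 0, 0, 0, 0, 0], [0, 0, 0, 0, 0, 0], [-2.2, 0, 0, 0, 0, 0], [-2.2, 0, 0, 0, 0, 0], [-2.2, 0, 0, 0, 0, 0]], "hand": 90}}

```text
clock: 12.45
position: [0.4608, -0.1568, 0.0458]
ee_rot: [0.0, 0.765, 0.644, -0.0]
contact_force: [0.3, -0.1, -0.7]
width: 0.0553
```

{"op": "servo_tool", "data": {"steps": [[0, 0, 0, 0, 0, 0], [0, 0, 0, 0, 0, 0], [0, 0, 0, 0, 0, 0], [0, 0, 0, 0, 0, 0], [0, 0, 0, 0, 0, 0]], "hand": 255, "grip_force": 30}}

```text
clock: 12.95
position: [0.4607, -0.1566, 0.046]
ee_rot: [-0.0, 0.765, 0.644, -0.0]
contact_force: [-1.5, -0.5, 3.0]
width: 0.0391
```

```bash
python3 st.py; python3 - <<'E'
from h import *
M=cams.camera_model("wrist")["tool_from_camera"]
p,d,c=snap("wrist","13")
T,u,v=cloud((c[0],M[:3,3],M[:3,:3]),d,np.ones_like(d,bool));T*=1000
q=(T[:,2]>-26)&(T[:,2]<-6)&(abs(T[:,1])<4)&(T[:,0]<45)&(T[:,0]>0);print("knob front",np.median(T[q][:,0]),T[q][:,0].max())
q=(T[:,2]>-36)&(T[:,2]<-29)&(abs(T[:,1])<16)&(abs(T[:,0])<45);print(T[q][:,0].min(),T[q][:,0].max())
E
python3 st.py
```

```text
t 12.95 pos [ 460.7 -156.6   46. ] yaw 80.21 F [-1.5 -0.5  3. ] Ftool [-0.8 -1.4 -3. ] M [-0.003  0.209  0.021] w 39.1 q6 -0.3 eff6 0.001
knob front 20.09475863020045 21.37774060525993
-19.690054747361213 21.30593317589267
t 13.0 pos [ 460.7 -156.6   46. ] yaw 80.22 F [-1.6  0.1  3.3] Ftool [-0.2 -1.5 -3.3] M [ 0.018  0.221 -0.025] w 39.2 q6 -0.3 eff6 0.002
```

{"op": "servo_tool", "data": {"steps": [[0, 0, 0, 0, 0, 2], [0, 0, 0, 0, 0, 4], [0, 0, 0, 0, 0, 6], [0, 0, 0, 0, 0, 8], [0, 0, 0, 0, 0, 10]]}}

```text
clock: 13.5
position: [0.4607, -0.1567, 0.046]
ee_rot: [0.0, 0.818, 0.575, -0.0]
contact_force: [-1.6, 0.9, 1.8]
width: 0.0392
```

```bash
python3 st.py
```

```text
t 13.5 pos [ 460.7 -156.7   46. ] yaw 70.16 F [-1.6  0.9  1.8] Ftool [ 0.3 -1.8 -1.8] M [0.148 0.16  0.12 ] w 39.2 q6 -0.124 eff6 -0.183
```

{"op": "servo_tool", "data": {"steps": [[0, 0, 0, 0, 0, 2], [0, 0, 0, 0, 0, 4], [0, 0, 0, 0, 0, 6], [0, 0, 0, 0, 0, 8], [0, 0, 0, 0, 0, 8]]}}

```text
clock: 14.0
position: [0.4607, -0.1566, 0.0459]
ee_rot: [-0.0, 0.856, 0.517, -0.0]
contact_force: [-0.6, 0.5, 2.4]
width: 0.0392
```

```bash
python3 st.py
```

```text
t 14.0 pos [ 460.7 -156.6   45.9] yaw 62.21 F [-0.6  0.5  2.4] Ftool [ 0.1 -0.8 -2.4] M [-0.006  0.099 -0.017] w 39.2 q6 0.014 eff6 0.145
```

{"op": "servo_tool", "data": {"steps": [[0, 0, 0, 0, 0, 1.5], [0, 0, 0, 0, 0, 3]]}}

```text
clock: 14.2
position: [0.4607, -0.1567, 0.0459]
ee_rot: [-0.0, 0.87, 0.493, -0.0]
contact_force: [-2.2, 0.0, 5.0]
width: 0.0394
```

```bash
python3 st.py
```

```text
t 14.2 pos [ 460.7 -156.7   45.9] yaw 59.13 F [-2.2  0.   5. ] Ftool [-1.1 -1.9 -5. ] M [0.05  0.356 0.125] w 39.4 q6 0.068 eff6 -0.123
```

{"op": "servo_tool", "data": {"steps": [[0, 0, 0, 0, 0, 1.5], [0, 0, 0, 0, 0, 3]]}}

```text
clock: 14.4
position: [0.4607, -0.1567, 0.0459]
ee_rot: [-0.0, 0.883, 0.47, -0.0]
contact_force: [-2.3, 0.2, 5.7]
width: 0.0388
```

```bash
python3 st.py
```

```text
t 14.4 pos [ 460.7 -156.7   45.9] yaw 56.1 F [-2.3  0.2  5.7] Ftool [-1.1 -2.  -5.7] M [-0.009  0.352  0.075] w 38.8 q6 0.121 eff6 -0.123
```

{"op": "servo_tool", "data": {"steps": [[0, 0, 0, 0, 0, 1.5], [0, 0, 0, 0, 0, 3]]}}

```text
clock: 14.6
position: [0.4607, -0.1566, 0.0459]
ee_rot: [-0.0, 0.895, 0.447, -0.0]
contact_force: [-2.2, -0.7, 6.1]
width: 0.0391
```

```bash
python3 st.py
```

```text
t 14.6 pos [ 460.7 -156.6   45.9] yaw 53.09 F [-2.2 -0.7  6.1] Ftool [-1.8 -1.4 -6.1] M [-0.001  0.466  0.189] w 39.1 q6 0.174 eff6 -0.114
```

{"op": "servo_tool", "data": {"steps": [[0, 0, 0, 0, 0, 1.5], [0, 0, 0, 0, 0, 3]]}}

```text
clock: 14.8
position: [0.4607, -0.1566, 0.0459]
ee_rot: [-0.0, 0.906, 0.423, -0.0]
contact_force: [-1.9, -0.1, 5.4]
width: 0.0394
```

```bash
python3 st.py
```

```text
t 14.8 pos [ 460.7 -156.6   45.9] yaw 50.09 F [-1.9 -0.1  5.4] Ftool [-1.3 -1.4 -5.4] M [0.079 0.329 0.084] w 39.4 q6 0.226 eff6 -0.116
```

{"op": "servo_tool", "data": {"steps": [[0, 0, 0, 0, 0, 1.5], [0, 0, 0, 0, 0, 3]]}}

```text
clock: 15.0
position: [0.4607, -0.1566, 0.0459]
ee_rot: [-0.0, 0.917, 0.4, -0.0]
contact_force: [-2.5, 0.0, 4.6]
width: 0.0393
```

```bash
python3 st.py
```

```text
t 15.0 pos [ 460.7 -156.6   45.9] yaw 47.1 F [-2.5  0.   4.6] Ftool [-1.7 -1.8 -4.6] M [0.064 0.278 0.114] w 39.3 q6 0.278 eff6 -0.091
```

{"op": "servo_tool", "data": {"steps": [[0, 0, 0, 0, 0, 1.5], [0, 0, 0, 0, 0, 3]]}}

```text
clock: 15.2
position: [0.4607, -0.1566, 0.0459]
ee_rot: [-0.0, 0.927, 0.375, -0.0]
contact_force: [-2.8, -0.3, 5.9]
width: 0.0393
```

```bash
python3 st.py
```

```text
t 15.2 pos [ 460.7 -156.6   45.9] yaw 44.09 F [-2.8 -0.3  5.9] Ftool [-2.2 -1.7 -5.9] M [0.029 0.412 0.13 ] w 39.3 q6 0.331 eff6 -0.112
```

{"op": "servo_tool", "data": {"steps": [[0, 0, 0, 0, 0, 1.5], [0, 0, 0, 0, 0, 3]]}}

```text
clock: 15.4
position: [0.4607, -0.1567, 0.0459]
ee_rot: [-0.0, 0.936, 0.351, -0.0]
contact_force: [-2.6, -0.5, 5.2]
width: 0.0391
```

```bash
python3 st.py; python3 -c "
from h import *
snap('wrist','14');snap('side','14');snap('top','14')"
```

```text
t 15.4 pos [ 460.7 -156.7   45.9] yaw 41.1 F [-2.6 -0.5  5.2] Ftool [-2.3 -1.3 -5.2] M [0.072 0.348 0.188] w 39.1 q6 0.383 eff6 -0.035
```

View pics/wrist14.png

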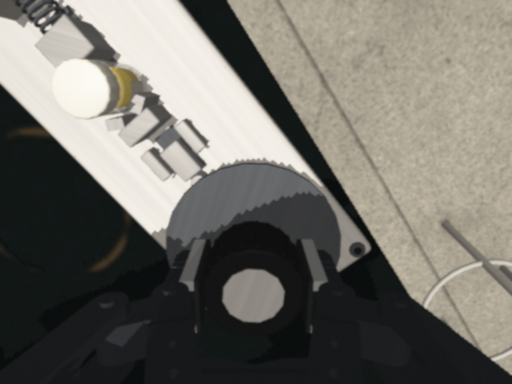

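View pics/side14.png

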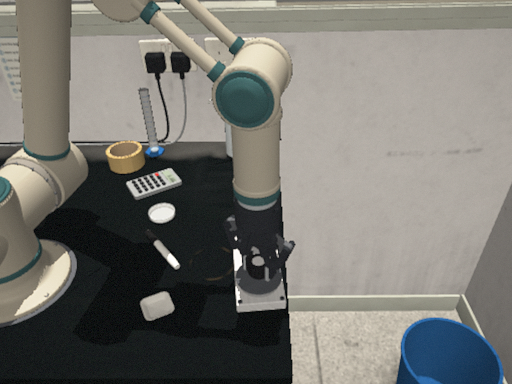

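View pics/top14.png

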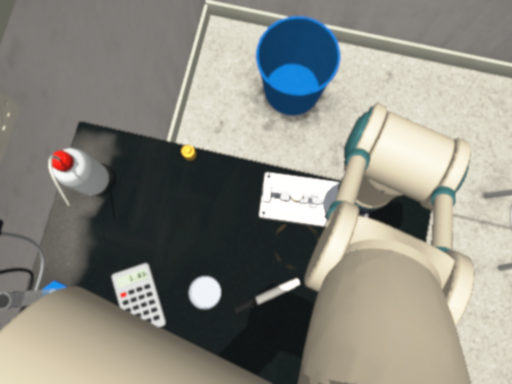

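The wrist camera now shows the whole jaw assembly diagonally: vial (85,88), sprung jaw (72,45), spring and post at the top left. I can measure the jaw directly from its depth.

```bash
cat > jw.py <<'E'
from h import *
import sys
tag=sys.argv[1]
f=np.load(f"pics/wrist{tag}.npz");d=f["d"];c=(f["K"],f["o"],f["R"])
P,u,v=cloud(c,d,np.ones_like(d,bool))
a=np.deg2rad(80.24);y=np.array([np.cos(a),np.sin(a)]);x=np.array([y[1],-y[0]])
q=P[:,:2]-np.array((.4610,-.1588));L=np.c_[q@x,q@y,P[:,2]]*1000
m=(abs(L[:,0])<25)&(L[:,1]>55)&(L[:,1]<175)
t=m&(abs(L[:,2]-45)<2.2)&(L[:,1]>100)&(L[:,1]<140)&(abs(L[:,0])<6); j=L[t]
if len(j): print("sprung jaw top y",np.percentile(j[:,1],[1,99]).round(1),len(j),end=" ")
t=m&(abs(L[:,2]-45)<2.2)&(L[:,1]>68)&(L[:,1]<92)&(abs(L[:,0])<9); j=L[t]
if len(j): print("V jaw top y",np.percentile(j[:,1],[1,99]).round(1),len(j),end=" ")
t=m&(abs(L[:,2]-66)<3)&(L[:,1]>80)&(L[:,1]<115); j=L[t]
if len(j): print("vial cap",cv2.minEnclosingCircle(j[:,:2].astype(np.float32)),np.median(j[:,2]).round(1),end=" ")
t=m&(abs(L[:,2]-47)<2.2)&(L[:,1]>143); j=L[t]
if len(j): print("post y",np.percentile(j[:,1],[1,99]).round(1),len(j))
E
for i in 2 10 14; do echo; echo $i; python3 jw.py $i; done
```

```text
2
sprung jaw top y [112.2 127.2] 268 V jaw top y [75.4 89.5] 279 post y [148.8 161. ] 718

10
sprung jaw top y [107.1 127.6] 1216 V jaw top y [75.3 76.5] 4 vial cap ((0.6583438515663147, 98.8045425415039), 10.81754207611084) 65.6 post y [148.7 161.2] 2965

14
sprung jaw top y [111.3 126.9] 1162 V jaw top y [74.7 90.9] 1354 vial cap ((0.945734977722168, 98.30752563476562), 10.591320991516113) 65.6
```

{"op": "servo_tool", "data": {"steps": [[0, 0, 0, 0, 0, 1.5], [0, 0, 0, 0, 0, 3]]}}

```text
clock: 15.75
position: [0.4607, -0.1566, 0.0459]
ee_rot: [-0.0, 0.945, 0.326, -0.0]
contact_force: [-0.6, 0.8, 5.5]
width: 0.0393
```

```bash
python3 st.py; python3 -c "
from h import *
snap('wrist','15')"; python3 jw.py 15; python3 st.py
```

```text
t 15.75 pos [ 460.7 -156.6   45.9] yaw 38.09 F [-0.6  0.8  5.5] Ftool [ 0.  -1.  -5.5] M [-0.027  0.367  0.077] w 39.3 q6 0.435 eff6 -0.129
sprung jaw top y [111.5 127. ] 1134 V jaw top y [74.6 90.9] 1336 vial cap ((1.0252842903137207, 98.3348617553711), 10.750275611877441) 65.6 t 15.8 pos [ 460.7 -156.6   46. ] yaw 38.04 F [-2.   1.   4.3] Ftool [-0.9 -2.  -4.3] M [ 0.115  0.472 -0.015] w 39.1 q6 0.436 eff6 0.067
```

{"op": "servo_tool", "data": {"steps": [[0, 0, 0, 0, 0, 1.5], [0, 0, 0, 0, 0, 3]]}}

```text
clock: 16.0
position: [0.4607, -0.1566, 0.0459]
ee_rot: [-0.0, 0.953, 0.301, -0.0]
contact_force: [-2.1, 1.2, 5.2]
width: 0.0393
```

```bash
python3 st.py; python3 -c "
from h import *
snap('wrist','16')"; python3 jw.py 16; python3 st.py
```

```text
t 16.0 pos [ 460.7 -156.6   45.9] yaw 35.09 F [-2.1  1.2  5.2] Ftool [-1.  -2.1 -5.2] M [0.082 0.36  0.161] w 39.3 q6 0.488 eff6 -0.09
sprung jaw top y [111.5 127. ] 1077 V jaw top y [74.6 90.9] 1327 vial cap ((1.1577610969543457, 98.42948913574219), 10.669739723205566) 65.6 t 16.05 pos [ 460.7 -156.6   45.9] yaw 35.03 F [-3.  -0.3  5.3] Ftool [-2.6 -1.4 -5.3] M [ 0.104  0.572 -0.073] w 39.0 q6 0.489 eff6 0.028
```

{"op": "servo_tool", "data": {"steps": [[0, 0, 0, 0, 0, 1.5], [0, 0, 0, 0, 0, 3]]}}

```text
clock: 16.25
position: [0.4608, -0.1566, 0.046]
ee_rot: [-0.0, 0.961, 0.276, -0.0]
contact_force: [-1.9, 0.5, 4.8]
width: 0.0389
```

```bash
python3 st.py; python3 -c "
from h import *
snap('wrist','17')"; python3 jw.py 17
```

```text
t 16.25 pos [ 460.8 -156.6   46. ] yaw 32.07 F [-1.9  0.5  4.8] Ftool [-1.3 -1.5 -4.8] M [ 0.09  0.42 -0.04] w 38.9 q6 0.54 eff6 -0.311
sprung jaw top y [111.4 127. ] 1045 V jaw top y [74.6 90.8] 1310 vial cap ((1.2630478143692017, 98.50444030761719), 10.935758590698242) 65.7
```

{"op": "servo_tool", "data": {"steps": [[0, 0, 0, 0, 0, 1.5], [0, 0, 0, 0, 0, 3]]}}

```text
clock: 16.5
position: [0.4607, -0.1566, 0.0459]
ee_rot: [-0.0, 0.968, 0.251, -0.0]
contact_force: [-2.0, -0.3, 5.9]
width: 0.0394
```

```bash
python3 st.py; python3 -c "
from h import *
snap('wrist','18')"; python3 jw.py 18
```

```text
t 16.5 pos [ 460.7 -156.6   45.9] yaw 29.09 F [-2.  -0.3  5.9] Ftool [-1.9 -0.7 -5.9] M [0.083 0.348 0.1  ] w 39.4 q6 0.593 eff6 -0.09
sprung jaw top y [111.3 127. ] 1006 V jaw top y [74.6 91.2] 1301 vial cap ((0.8814564943313599, 98.01782989501953), 10.88599967956543) 65.6
```

{"op": "servo_tool", "data": {"steps": [[0, 0, 0, 0, 0, 1.5], [0, 0, 0, 0, 0, 3]]}}

```text
clock: 16.75
position: [0.4607, -0.1566, 0.0459]
ee_rot: [-0.0, 0.974, 0.226, -0.0]
contact_force: [-2.1, -0.8, 7.1]
width: 0.0394
```

```bash
python3 st.py; python3 -c "
from h import *
snap('wrist','19')"; python3 jw.py 19
```

```text
t 16.75 pos [ 460.7 -156.6   45.9] yaw 26.08 F [-2.1 -0.8  7.1] Ftool [-2.3 -0.2 -7.1] M [0.024 0.399 0.054] w 39.4 q6 0.645 eff6 -0.131
sprung jaw top y [111.4 127.1] 975 V jaw top y [74.6 91.1] 1290 vial cap ((0.791756272315979, 97.86881256103516), 10.977789878845215) 65.6
```

{"op": "servo_tool", "data": {"steps": [[0, 0, 0, 0, 0, 1.5], [0, 0, 0, 0, 0, 3]]}}

```text
clock: 17.0
position: [0.4607, -0.1566, 0.0459]
ee_rot: [-0.0, 0.98, 0.2, -0.0]
contact_force: [-2.7, 0.2, 7.3]
width: 0.0391
```

```bash
python3 st.py; python3 -c "
from h import *
snap('wrist','20')"; python3 jw.py 20
```

```text
t 17.0 pos [ 460.7 -156.6   45.9] yaw 23.09 F [-2.7  0.2  7.3] Ftool [-2.4 -1.3 -7.3] M [0.027 0.384 0.093] w 39.1 q6 0.697 eff6 -0.115
sprung jaw top y [111.2 126.7] 861 V jaw top y [74.5 91.2] 1271 vial cap ((0.9254185557365417, 97.81395721435547), 10.681000709533691) 65.6
```

View pics/wrist20.png

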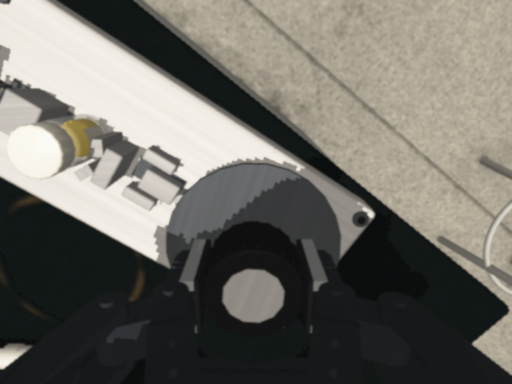

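The jaw at (30,100) is about to leave the view, after 57° of turn with the jaw still open. I regrip with the hand turned back so that I can keep watching it.

{"op": "servo_tool", "data": {"steps": [[0, 0, 0, 0, 0, 0], [0, 0, 0, 0, 0, 0], [0, 0, 0, 0, 0, 0], [0, 0, 0, 0, 0, 0]], "hand": 80}}

```text
clock: 17.45
position: [0.461, -0.1567, 0.0457]
ee_rot: [0.0, 0.98, 0.201, 0.0]
contact_force: [0.1, -1.2, 0.2]
width: 0.0581
```

{"op": "servo_tool", "data": {"steps": [[0, 0, 0, 0, 0, -6], [0, 0, 0, 0, 0, -13], [0, 0, 0, 0, 0, -20], [0, 0, 0, 0, 0, -27], [0, 0, 0, 0, 0, -34], [0, 0, 0, 0, 0, -38], [0, 0, 0, 0, 0, -40], [0, 0, 0, 0, 0, -40]]}}

```text
clock: 18.25
position: [0.461, -0.1567, 0.0458]
ee_rot: [0.0, 0.852, 0.524, 0.0]
contact_force: [0.2, 0.1, 0.5]
width: 0.0585
```

{"op": "servo_tool", "data": {"steps": [[0, 0, 0, 0, 0, 0], [0, 0, 0, 0, 0, 0], [0, 0, 0, 0, 0, 0], [0, 0, 0, 0, 0, 0], [0, 0, 0, 0, 0, 0], [0, 0, 0, 0, 0, 0]], "hand": 255, "grip_force": 30}}

```text
clock: 18.85
position: [0.4607, -0.1566, 0.046]
ee_rot: [-0.0, 0.852, 0.524, -0.0]
contact_force: [-1.4, 1.2, 5.2]
width: 0.0395
```

```bash
python3 st.py; python3 -c "
from h import *
snap('wrist','21')"; python3 jw.py 21
```

```text
t 18.85 pos [ 460.7 -156.6   46. ] yaw 63.21 F [-1.4  1.2  5.2] Ftool [ 0.4 -1.7 -5.2] M [0.113 0.361 0.062] w 39.5 q6 -0.003 eff6 -0.008
sprung jaw top y [111.2 115.7] 131 V jaw top y [74.8 89.9] 1390 vial cap ((0.8134242296218872, 98.55206298828125), 10.487836837768555) 65.6
```

{"op": "servo_tool", "data": {"steps": [[0, 0, 0, 0, 0, 1.5], [0, 0, 0, 0, 0, 3]]}}

```text
clock: 19.1
position: [0.4607, -0.1566, 0.046]
ee_rot: [-0.0, 0.866, 0.501, -0.0]
contact_force: [-1.6, 1.9, 5.2]
width: 0.0394
```

```bash
python3 st.py; python3 -c "
from h import *
snap('wrist','22')"; python3 jw.py 22
```

```text
t 19.1 pos [ 460.7 -156.6   46. ] yaw 60.09 F [-1.6  1.9  5.2] Ftool [ 0.8 -2.3 -5.2] M [0.195 0.209 0.104] w 39.4 q6 0.051 eff6 -0.161
sprung jaw top y [111.6 118.1] 313 V jaw top y [74.8 90. ] 1384 vial cap ((0.7905316948890686, 98.49816131591797), 10.479795455932617) 65.6
```

{"op": "servo_tool", "data": {"steps": [[0, 0, 0, 0, 0, 1.5], [0, 0, 0, 0, 0, 3]]}}

```text
clock: 19.35
position: [0.4607, -0.1566, 0.046]
ee_rot: [-0.0, 0.878, 0.478, -0.0]
contact_force: [-0.4, 1.1, 5.4]
width: 0.0392
```

```bash
python3 st.py; python3 -c "
from h import *
snap('wrist','23')"; python3 jw.py 23
```

```text
t 19.35 pos [ 460.7 -156.6   46. ] yaw 57.13 F [-0.4  1.1  5.4] Ftool [ 0.7 -0.9 -5.4] M [0.141 0.214 0.068] w 39.2 q6 0.103 eff6 -0.127
sprung jaw top y [111.4 120.4] 534 V jaw top y [74.8 90.3] 1390 vial cap ((1.025343418121338, 98.32991790771484), 10.544865608215332) 65.6
```

Turned 63° so far, and the jaw is still open.

{"op": "servo_tool", "data": {"steps": [[0, 0, 0, 0, 0, 1.5], [0, 0, 0, 0, 0, 3]]}}

```text
clock: 19.6
position: [0.4608, -0.1566, 0.046]
ee_rot: [-0.0, 0.89, 0.455, -0.0]
contact_force: [-0.8, 1.2, 3.5]
width: 0.0389
```

```bash
python3 st.py; python3 -c "
from h import *
snap('wrist','24')"; python3 jw.py 24
```

```text
t 19.6 pos [ 460.8 -156.6   46. ] yaw 54.13 F [-0.8  1.2  3.5] Ftool [ 0.5 -1.4 -3.5] M [0.24  0.259 0.039] w 38.9 q6 0.155 eff6 -0.116
sprung jaw top y [111.5 123.6] 778 V jaw top y [74.8 90.6] 1385 vial cap ((0.8893765211105347, 98.29084777832031), 10.44544506072998) 65.6
```

{"op": "servo_tool", "data": {"steps": [[0, 0, 0, 0, 0, 1.5], [0, 0, 0, 0, 0, 3]]}}

```text
clock: 19.85
position: [0.4607, -0.1566, 0.046]
ee_rot: [-0.0, 0.902, 0.432, -0.0]
contact_force: [-1.6, 0.6, 3.8]
width: 0.0389
```

```bash
python3 st.py; python3 -c "
from h import *
snap('wrist','25')"; python3 jw.py 25
```

```text
t 19.85 pos [ 460.7 -156.6   46. ] yaw 51.13 F [-1.6  0.6  3.8] Ftool [-0.6 -1.7 -3.8] M [0.303 0.359 0.149] w 38.9 q6 0.208 eff6 -0.123
sprung jaw top y [111.5 126.6] 1072 V jaw top y [74.7 90.6] 1386 vial cap ((1.083844780921936, 98.48783874511719), 10.533681869506836) 65.6
```

{"op": "servo_tool", "data": {"steps": [[0, 0, 0, 0, 0, 1.5], [0, 0, 0, 0, 0, 3]]}}

```text
clock: 20.1
position: [0.4607, -0.1566, 0.046]
ee_rot: [-0.0, 0.913, 0.408, -0.0]
contact_force: [-0.9, -0.1, 5.6]
width: 0.0392
```

```bash
python3 st.py; python3 -c "
from h import *
snap('wrist','26')"; python3 jw.py 26
```

```text
t 20.1 pos [ 460.7 -156.6   46. ] yaw 48.12 F [-0.9 -0.1  5.6] Ftool [-0.7 -0.6 -5.6] M [0.187 0.225 0.073] w 39.2 q6 0.26 eff6 -0.14
sprung jaw top y [111.4 126.7] 1227 V jaw top y [74.7 90.8] 1370 vial cap ((0.9883073568344116, 98.39672088623047), 10.498497009277344) 65.6
```

{"op": "servo_tool", "data": {"steps": [[0, 0, 0, 0, 0, 1.5], [0, 0, 0, 0, 0, 3]]}}

```text
clock: 20.35
position: [0.4608, -0.1566, 0.046]
ee_rot: [-0.0, 0.924, 0.383, -0.0]
contact_force: [-1.3, 1.2, 5.4]
width: 0.0391
```

```bash
python3 st.py; python3 -c "
from h import *
snap('wrist','27')"; python3 jw.py 27
```

```text
t 20.35 pos [ 460.8 -156.6   46. ] yaw 45.1 F [-1.3  1.2  5.4] Ftool [-0.  -1.7 -5.4] M [0.24  0.283 0.013] w 39.1 q6 0.313 eff6 -0.218
sprung jaw top y [110.4 125.9] 1125 V jaw top y [74.7 90.5] 1358 vial cap ((0.9310355186462402, 98.26432037353516), 10.607019424438477) 65.6
```

At 75° the jaw starts to drop (111.4 → 110.4). From here I use smaller steps.

{"op": "servo_tool", "data": {"steps": [[0, 0, 0, 0, 0, 1], [0, 0, 0, 0, 0, 2]]}}

```text
clock: 20.6
position: [0.4608, -0.1566, 0.0459]
ee_rot: [-0.0, 0.93, 0.367, 0.0]
contact_force: [-1.3, 0.3, 4.3]
width: 0.039
```

```bash
python3 st.py; python3 -c "
from h import *
snap('wrist','28')"; python3 jw.py 28;python3 st.py
```

```text
t 20.6 pos [ 460.8 -156.6   45.9] yaw 43.1 F [-1.3  0.3  4.3] Ftool [-0.8 -1.1 -4.3] M [ 0.265  0.307 -0.042] w 39.0 q6 0.348 eff6 -0.226
sprung jaw top y [109.4 124.4] 1004 V jaw top y [74.7 90.6] 1361 vial cap ((1.0221922397613525, 98.05646514892578), 10.719173431396484) 65.6 t 20.65 pos [ 460.8 -156.6   46. ] yaw 43.06 F [-2.3  0.4  5.4] Ftool [-1.4 -1.9 -5.4] M [ 0.2    0.338 -0.144] w 39.4 q6 0.348 eff6 -0.127
```

{"op": "servo_tool", "data": {"steps": [[0, 0, 0, 0, 0, 1], [0, 0, 0, 0, 0, 2]]}}

```text
clock: 20.85
position: [0.4608, -0.1566, 0.046]
ee_rot: [-0.0, 0.936, 0.351, 0.0]
contact_force: [-1.4, 1.7, 5.9]
width: 0.0394
```

```bash
python3 st.py; python3 -c "
from h import *
snap('wrist','29')"; python3 jw.py 29;python3 st.py
```

```text
t 20.85 pos [ 460.8 -156.6   46. ] yaw 41.13 F [-1.4  1.7  5.9] Ftool [ 0.1 -2.3 -5.9] M [0.24  0.283 0.048] w 39.4 q6 0.382 eff6 -0.066
sprung jaw top y [108.7 123.7] 975 V jaw top y [74.7 90. ] 1308 vial cap ((1.0076733827590942, 97.50640869140625), 10.658269882202148) 65.6 t 20.9 pos [ 460.8 -156.5   46. ] yaw 41.1 F [-2.1  1.8  5.3] Ftool [-0.4 -2.8 -5.3] M [ 0.194  0.318 -0.026] w 39.3 q6 0.383 eff6 0.048
```

{"op": "servo_tool", "data": {"steps": [[0, 0, 0, 0, 0, 1], [0, 0, 0, 0, 0, 2]]}}

```text
clock: 21.1
position: [0.4608, -0.1565, 0.046]
ee_rot: [-0.0, 0.942, 0.335, 0.0]
contact_force: [-1.7, 1.5, 5.2]
width: 0.0394
```

```bash
python3 st.py; python3 -c "
from h import *
snap('wrist','30')"; python3 jw.py 30;python3 st.py
```

```text
t 21.1 pos [ 460.8 -156.5   46. ] yaw 39.14 F [-1.7  1.5  5.2] Ftool [-0.4 -2.2 -5.2] M [0.211 0.309 0.074] w 39.4 q6 0.417 eff6 -0.072
sprung jaw top y [108.7 123.6] 952 V jaw top y [74.6 89.8] 1312 vial cap ((0.9691372513771057, 97.56878662109375), 10.614072799682617) 65.6 t 21.15 pos [ 460.8 -156.6   46. ] yaw 39.1 F [-2.   1.8  6.6] Ftool [-0.4 -2.6 -6.6] M [ 0.193  0.286 -0.025] w 39.4 q6 0.418 eff6 0.048
```

The jaw has stopped moving (rear edge 123.6, 3.4 mm down from open), so it rests on the vial, and the torque is near zero. I turn 1° more towards the middle of the notch, release and look.

{"op": "servo_tool", "data": {"steps": [[0, 0, 0, 0, 0, 0.5], [0, 0, 0, 0, 0, 1]]}}

```text
clock: 21.35
position: [0.4607, -0.1565, 0.046]
ee_rot: [-0.0, 0.945, 0.327, -0.0]
contact_force: [-1.0, 1.7, 4.8]
width: 0.0392
```

{"op": "servo_tool", "data": {"steps": [[0, 0, 0, 0, 0, 0], [0, 0, 0, 0, 0, 0], [0, 0, 0, 0, 0, 0], [0, 0, 0, 0, 0, 0], [0, 0, 0, 0, 0, 0], [0, 0, 0, 0, 0, 0], [0, 0, 0, 0, 0, 0], [0, 0, 0, 0, 0, 0]], "hand": 0}}

```text
clock: 22.15
position: [0.4609, -0.1567, 0.0459]
ee_rot: [0.0, 0.945, 0.327, 0.0]
contact_force: [-0.5, 0.1, -0.5]
width: 0.0855
```

```bash
python3 st.py; python3 -c "
from h import *
snap('wrist','31')"; python3 jw.py 31;python3 st.py
```

```text
t 22.15 pos [ 460.9 -156.7   45.9] yaw 38.21 F [-0.5  0.1 -0.5] Ftool [-0.3 -0.3  0.5] M [0.042 0.006 0.015] w 85.5 q6 0.433 eff6 0.0
sprung jaw top y [108.6 123.7] 954 V jaw top y [74.7 90. ] 1317 vial cap ((0.9239916801452637, 97.219970703125), 10.76722240447998) 65.6 t 22.2 pos [ 460.8 -156.7   45.9] yaw 38.21 F [ 0.7 -0.3 -0.1] Ftool [0.4 0.6 0.1] M [-0.05  -0.015 -0.012] w 85.2 q6 0.433 eff6 0.0
```

View pics/wrist31.png

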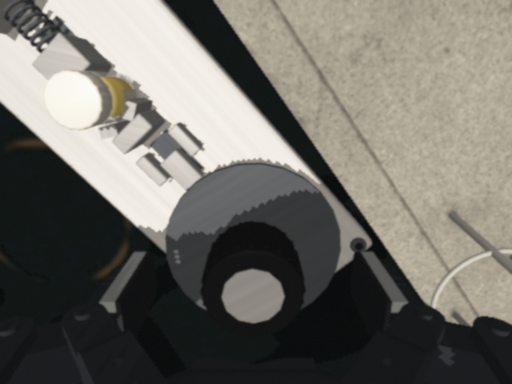

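The jaw stays down after release and the vial has moved about 1 mm onto the V jaw, with its cap at (72,100). I withdraw straight up and check.

{"op": "servo_tool", "data": {"steps": [[0, 0, -15, 0, 0, 0], [0, 0, -35, 0, 0, 0], [0, 0, -65, 0, 0, 0], [0, 0, -100, 0, 0, 0], [0, 0, -130, 0, 0, -6], [0, 0, -145, 0, 0, -13], [0, 0, -150, 0, 0, -20], [0, 0, -150, 0, 0, -20]]}}

```text
clock: 23.0
position: [0.4613, -0.1569, 0.197]
ee_rot: [0.001, 0.874, 0.486, 0.001]
contact_force: [0.1, 0.1, 0.6]
width: 0.0858
```

{"op": "servo_tool", "data": {"steps": [[-60, 0, 0, 0, 0, -8], [-80, 0, 0, 0, 0, -16], [-80, 0, 0, 0, 0, -22], [-80, 0, 0, 0, 0, -22], [-80, 0, 0, 0, 0, -22], [-80, 0, 0, 0, 0, -22]]}}

```text
clock: 23.6
position: [0.4188, -0.2241, 0.1955]
ee_rot: [-0.0, 0.765, 0.644, 0.0]
contact_force: [0.6, 0.2, 0.3]
width: 0.0853
```

```bash
python3 st.py; python3 - <<'E'
from h import *
for n in ["wrist","side","top"]: snap(n,"32")
f=cv2.imread("pics/side32.png")[165:325,205:305];g=cv2.resize(f,None,fx=3.6,fy=3.6,interpolation=cv2.INTER_CUBIC)
w=cv2.imread("pics/top32.png")[130:250,160:390];w=cv2.resize(w,(430,224),interpolation=cv2.INTER_CUBIC)
o=np.zeros((576,800,3),np.uint8);o[:,:360]=g;o[:224,365:795]=w;cv2.imwrite("pics/both32.png",o)
E
python3 jw.py 32
```

```text
t 23.6 pos [ 418.8 -224.1  195.5] yaw 80.11 F [0.6 0.2 0.3] Ftool [ 0.3  0.5 -0.3] M [ 0.016  0.026 -0.002] w 85.3 q6 -0.466 eff6 0.019
```

View pics/both32.png

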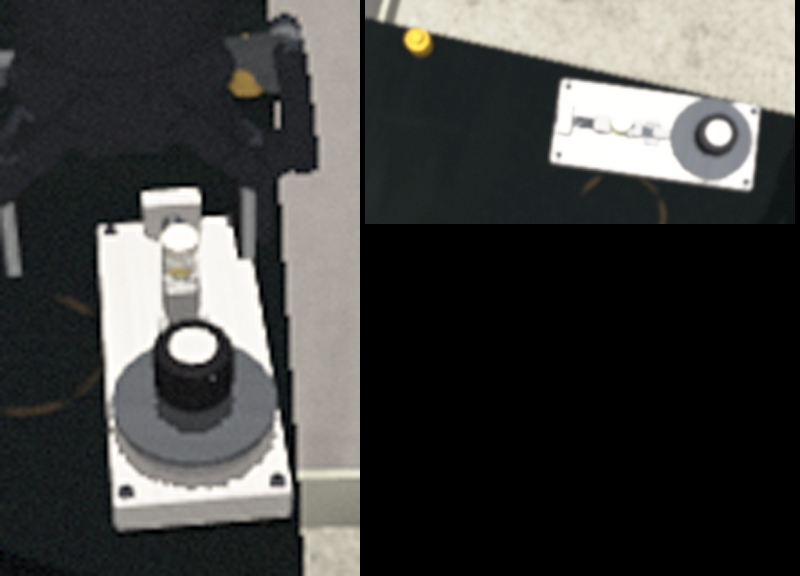

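View pics/wrist32.png

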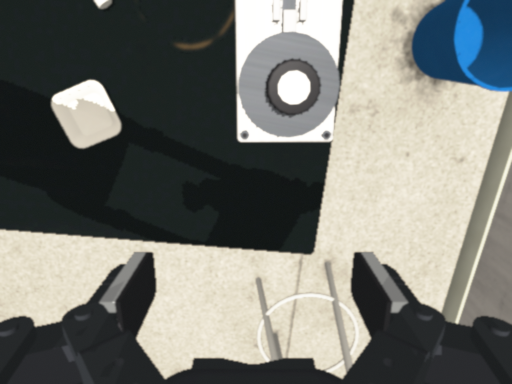

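The vial stands upright between the jaws, the weight has not moved and the arm is clear. I hand in.

```bash
python3 st.py; python3 -c "
from rig import sign_off
print(sign_off())"
```

```text
t 23.75 pos [ 418.9 -224.2  195.8] yaw 80.2 F [-0.2 -0.   0.7] Ftool [-0.1 -0.2 -0.7] M [ 0.007 -0.007  0.011] w 85.1 q6 -0.467 eff6 0.011
the job is handed in; nothing more can be done
None
```

The vial is standing upright in the clamp with the sprung jaw closed on it, and I handed the job in at 23.75 s.

**What I did:** I set the vial on the clamp base, where contact showed as 5.3 N with the cap about 44.6 mm above the base, and let go. I then turned the knob about 82° clockwise, with one regrip at 57°. The jaw began to drop at about 75° and stopped moving from about 79°. After that I turned about 3° more at near-zero torque, then let go and lifted clear.

**Last checks:**
- **Jaw:** after release it stayed about 3.3 mm below its open position by the rear edge; the text implies 3.6 mm. The front edge read only about 2.8 mm, probably because vial points got mixed into it.
- **Vial:** it had moved about 1 mm onto the V jaw, at the seat, and stands upright.
- **Weight:** it looks unmoved in the last top picture.
- **Arm:** the gripper is open and well clear, with contact force near zero.

**Disagreements:**
- The wrist camera read about 2.5 mm further along y than the top and side cameras. I placed the vial by relative measurements to cancel that.
- My first grip on the knob was about 2 mm off centre, so I opened, shifted and regripped before turning.
- After lifting clear, the jaw was out of the wrist camera's view. The last jaw measurement is therefore from just after release, and only the side and top pictures come later.

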